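# Block a carton in a transit tray with a driven wedge

### The job

Block the single white carton that stands left of the plywood transit tray in that tray: set it down lengthways between brace board and end plate, slide the brace up until the carton is against the blue end plate, and start the dark wedge by hand in the channel behind the brace, flat face to the brace. Then take the mallet and tap the wedge in bit by bit, drawing the mallet back between taps, until it goes no further and the sprung end plate sits right back against its block; do not press it home with the fingers. Lay the mallet back flat on the table, clear of the tray, and leave the tape roll and the label gun at the front where they are.

Things in the scene. Friction and masses are not known exactly. Their poses are not given: they have to be found in the camera images.
- tray: Plywood transit tray, fast on the table. Origin on the table; x: clamping direction (away from the robot), y: the way the wedge is driven. Base board x -110..150, y -80..80 mm, its top 10 mm up, with a ledge at the channel (x -82..8) out to y -130. Side rails at y +-62..74, 28 mm high, the -y one from x -8 on. Far end block x 128..150, 62 mm high.
- channel (a point): Mouth of the wedge channel, on the base board at tray x -35, y -60 mm, open to tray -y. The channel lies between the brace's rear face and the slanted face of the fixed backing block (y -60..45, top 52 mm high), which runs from x -53.3 at y -60 to x -39.6 at y 45 mm (taper 0.13, like the wedge). The wedge goes in tip first towards +y, standing on the board.
- brace (a joint): Brace board across the tray, 18 mm thick (x), y -60..60 mm, top 59 mm above the table; slides along tray +x, 0 to 0.040 m, friction about 1 N, stays where left. Front face at tray x = -19 mm + value, rear face at -37 mm + value. It meets a carton that rests on the free end plate at 0.021 m; 0.027 m when the plate is pressed home.
- brace_knob (a point): Middle of the upright black knob on top of the brace, 79 mm above the table: 26 mm across from 71 to 85 mm high, a 16 mm neck below, top at 89 mm. Push it from above with closed fingers, or grip it.
- end_plate (a joint): Blue rubber-faced end plate on springs, 112 mm wide, 58 mm above the table at the top. 0: free, face at tray x = 112 mm; 0.006 m: pressed right back on the end block, face at 118 mm. 700 N/m, about 4 N when home. A driven wedge holds by friction and keeps it pressed.
- carton: White closed carton standing alone left of the tray, 60 mm (its x) by 110 mm (its y) by 46 mm high, about 0.12 kg. Origin: centre of its underside. In the tray its long axis lies along tray x; against the free end plate its centre is at tray x = 57 mm.
- wedge: Dark wooden wedge on its long edge, 120 mm long (its y), 48 mm high, 0.13 kg; 30 mm thick at the tip (+y), 45.6 mm at the butt (-y), the tip's corners bevelled. Origin: underside, mid length. Flat face at its x +18.9 mm (goes against the brace); slanted face at x -11.1 mm at the tip, -26.7 mm at the butt (goes against the backing block). In use its axes lie along the tray's.
- wedge_butt (a point): Middle of the wedge's thick end face, 24 mm above its underside; the mallet strikes here towards the tip. With the brace at the carton and the plate free the wedge starts to jam with this point at tray y = -125 mm; home is about y = -78 mm. Each mm of brace travel lets the wedge in 7.7 mm. Driving takes up to about 11 N, then it stops dead.
- mallet: Mallet lying on the side of its head. Grey head 46 mm wide (its x), 90 mm long (its y, black rubber striking faces at y +-45 mm), 46 mm high; handle along -x from x -23 to -217 mm, 24 mm wide and 26 mm high near the head, axis 23 mm above the underside; about 0.36 kg. Origin: underside of the head, below its centre.
- mallet_grip (a point): Point on the handle's axis, 45 mm from the head's centre; a good place to grip, from above, across the handle.
- mallet_head (a point): Centre of the mallet's head, 23 mm above the table when the mallet lies flat.
- tape_roll: Bystander: loose roll of clear tape (tan coloured) on the table near the robot, 104 mm across, 48 mm high. Leave it.
- label_gun: Bystander: loose grey and blue label gun lying on its side at the left front, 163 x 177 x 32 mm. Leave it.

How it is judged:
By the outcome, as a careful person would: the job done as asked, in the order asked, and still so for the second after the job is handed in, with the robot touching nothing.
It also fails if it takes over 72 s, if anything falls off the work surface, if the arm or the gripper's body presses on something with over 40 N, if the wrist force passes 120 N, or if a joint passes its speed limit or range.

### The arm

A 6-joint arm with a two-finger parallel gripper is mounted at the origin on a cart in front of the work surface, level with it; the furniture and walls round the work are solid. World frame = base frame: x ahead of the robot, y to its left, z up, the work surface at z = 0. Lengths are in m, angles in rad, forces in N, time in s.
With the tool pointing down it reaches from about 0.35 to 0.975 m from the base axis. Payload 7.1 kg.
Tool frame: the origin (TCP) lies between the finger pads; the fingertips stand 25 mm ahead of it and the grasp point (between the pads) lies 6 mm ahead of it (r.tips_ahead is the distance from the TCP to the fingertips, in m); z points along the fingers, y is the line along which they close (so a half turn about z gives the same grasp; the last joint's range is limited). The gripper opens to 88 mm and grips with 3 to 60 N. Pads are 20 mm wide; open, the fingers measure 115 mm over their backs; the gripper's body (75 mm by 178 mm) begins 61 mm behind the grasp point.
Start: joints at [-0.019, 0.423, 1.63, -0, 1.089, -0.019], TCP at [0.625, 0, 0.248] pointing down, gripper open.
Joint ranges: [-3, 3], [-0.9, 2.11], [0.09, 2.58], [-1.31, 4.45], [0.11, 2.69], [-2.54, 2.54]. Speed limits (rad/s): [2.39, 2.39, 3.01, 3.14, 3.14, 3.14].

### API

Orientations are given as a unit quaternion [x, y, z, w].
In Python, from bench import r gives the robot as it stands.
- The arm moves only by the tool carry_out, never from a script. Its argument "series" is a list of rows, each an object with "delta_rot": the turn, a rotation vector about the world's x, y, z each as a share of 4 degrees, from -1 to 1, a list of three; "travel": the shift along the world's x, y, z each as a share of 0.025 m, from -1 to 1, a list of three; "fingers": the gripper command: -1 is shut, 1 is fully open, values between are in proportion. In form: [{"delta_rot": [rx, ry, rz], "travel": [dx, dy, dz], "fingers": fingers}, ...]. A call has 1 to 10 rows; each row shifts and turns the commanded pose from where the row before left it; what a row does not reach is not made up. A row lasts 1/8 s, in which the tool goes at most 62.5 mm and 10.7 degrees, less where a joint would pass 70% of its speed; a pose out of reach is approached as far as the arm can. A call with a number of a shift or a turn outside -1 to 1 is refused whole. A call with a gripper value outside its range is refused whole. The fingers move at their own pace and stop on an object; "grip_force" is the grip in N (left out, the last holds). Time passes only in rows, so rows that do not move let the fingers close. It gives the time, the measured TCP pose, the force, the opening and the grip force at its end, in the units of the state.
- r.observe(): the state, without advancing time (a new reading comes with each control period).
- r.capture(name): name is "scene" or "side" or "wrist"; returns (picture, depth): 384x512x3 uint8, red, green, blue; 384x512 float32, m along the optical axis (not along the pixel's ray), 0 where there is no reading.
- r.camera_model(name): a dict with "mtx" (3x3 intrinsics, pixels), "world_to_cam" (4x4, takes a point from world to camera coordinates). Camera axes: x right, y down, z forward; pixel columns grow to the right and rows downward; lengths in m; the calibration is good to about 2 mm. A picture is of the moment at which its call begins: read the wrist's pose just before it. camera_model takes no time and is no camera call; for the wrist camera it gives the pose at the moment of the call.
- r.close_job(): hands the job in; it is judged then, once.
The state is a dict: "clock": time; "qpos": joint angles; "joint_velocities": joint speeds; "tau": joint torques, N m; "eef_pos": TCP position; "tool_rot": TCP orientation; "contact_force": force on the tool from outside, world axes, zero at the start; "wrist_torque": the same for the moment, N m; "opening": finger opening in m; "gripper_force": force on a finger pad.
Only numpy, scipy, OpenCV 4.12 (cv2) and the standard library are available. Lean on these libraries where they do the work, as an engineer would, in place of code of your own. Each camera call takes 0.05 s, during which the arm holds its last target. There are 200 camera calls.

## Working session

There is one attempt and no reset: what is moved stays moved. The work goes in short steps, Python scripts to look and compute and a tool call to move; the robot and the scene stay as the last step left them, time stands still between calls to the robot, and variables do not carry over. Pictures are saved under pics/ and viewed, at most 10 in all, crops included, and the job is handed in when it is done.

Besides the shell and the picture viewer there is one more tool, called after "Call:" as a command line: name --argument value ..., lists and objects as JSON in quotes. carry_out: Moves the arm, as the interface text tells. Shift numbers are shares of 0.025 m and turn numbers shares of 4 degrees, none past 1 either way. Its arguments: {"type":"object","properties":{"series":{"type":"array"},"grip_force":{"type":"number"}},"required":["series"]}

```bash
ls; mkdir -p pics; python3 - <<'E'
from bench import r
import cv2,numpy as np
ims=[]
for n in("scene","side"):
    p,d=r.capture(n); np.savez(f"{n}0.npz",p=p,d=d,K=r.camera_model(n)["mtx"],T=r.camera_model(n)["world_to_cam"])
    cv2.imwrite(f"pics/{n}0.png",p[:,:,::-1])
    print(n,np.round(r.camera_model(n)["world_to_cam"],3).tolist(),np.round(r.camera_model(n)["mtx"]).tolist())
print(r.observe())
E
```

```text
pics
scene [[0.533, -0.846, -0.023, -0.249], [-0.452, -0.262, -0.853, 0.315], [0.716, 0.465, -0.521, 1.188], [0.0, 0.0, 0.0, 1.0]] [[490.0, 0.0, 262.0], [0.0, 490.0, 193.0], [0.0, 0.0, 1.0]]
side [[0.879, -0.477, -0.025, -0.438], [-0.229, -0.374, -0.899, 0.192], [0.419, 0.796, -0.437, 1.254], [0.0, 0.0, 0.0, 1.0]] [[440.0, 0.0, 257.0], [0.0, 440.0, 184.0], [0.0, 0.0, 1.0]]
{'clock': 0.1, 'qpos': array([-1.90260711e-02,  4.23734504e-01,  1.63060358e+00, -1.25153547e-05,
        1.08860139e+00, -1.89499625e-02]), 'joint_velocities': array([-4.98474109e-05, -1.78510301e-03, -2.88760778e-03, -7.99749415e-05,
        1.24910048e-03,  7.95133342e-04]), 'tau': array([ 6.49496542e-04, -5.45618248e+01, -2.74323839e+01,  6.46709581e-02,
        1.88581715e-02,  1.54216096e-06]), 'eef_pos': array([6.24535349e-01, 1.51094514e-05, 2.47002015e-01]), 'tool_rot': array([ 7.07131474e-01,  7.07081767e-01, -4.71040927e-04, -4.81286621e-04]), 'contact_force': array([-0.26834068,  0.7270824 ,  0.9039811 ]), 'wrist_torque': array([0.03292649, 0.01077497, 0.03261182]), 'gripper_force': 0.0, 'opening': 0.08761408416213082}
```

View pics/scene0.png

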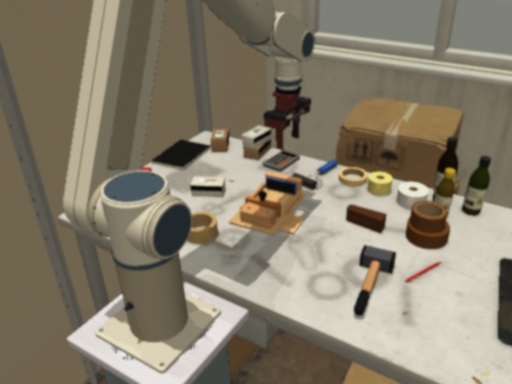

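View pics/side0.png

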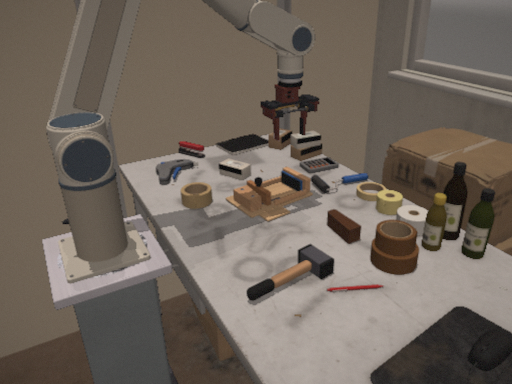

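The scene shows the tray at about (270,205), the single carton at (208,186), the wedge at (365,217) and the mallet at (375,270). In the side view they are at (275,192), (235,169), (343,225) and (300,268). Next I'll turn depth into a top-down map.

```bash
cat > h.py <<'E'
import numpy as np,cv2
def cloud(p,d,K,T):
    v,u=np.nonzero(d>0); z=d[v,u]
    c=np.stack([(u-K[0,2])/K[0,0]*z,(v-K[1,2])/K[1,1]*z,z])
    return (T[:3,:3].T@(c-T[:3,3:4])).T, p[v,u]
def top(P,C,x0,x1,y0,y1,s=1.0):  # s px per mm; up=+x, left=+y
    k=(P[:,0]>x0)&(P[:,0]<x1)&(P[:,1]>y0)&(P[:,1]<y1)&(P[:,2]<.2); P=P[k];C=C[k]
    o=np.argsort(P[:,2]);P=P[o];C=C[o]
    im=np.zeros((int((x1-x0)*1000*s)+1,int((y1-y0)*1000*s)+1,3),np.uint8)
    a=((x1-P[:,0])*1000*s).astype(int);b=((y1-P[:,1])*1000*s).astype(int)
    for i in(0,1):
        for j in (0,1): im[np.clip(a+i,0,im.shape[0]-1),np.clip(b+j,0,im.shape[1]-1)]=C[:,::-1]
    return im
def blob(P,C,f,lab):
    k=f(P,C.astype(int)); Q=P[k]
    if len(Q)<10: print(lab,len(Q)); return
    print(lab,len(Q),"mean",Q.mean(0).round(3),"z",np.percentile(Q[:,2],[2,50,98]).round(3),"rect",[np.round(t,3) for t in cv2.minAreaRect((Q[:,:2]*1000).astype(np.float32))])
E
python3 - <<'E'
from h import *
PP=[];CC=[]
for n in("scene","side"):
    f=np.load(n+"0.npz");P,C=cloud(f["p"],f["d"],f["K"],f["T"]);PP.append(P);CC.append(C)
    im=top(P,C,.3,1.0,-.5,.5,.78); print(im.shape)
    cv2.imwrite(f"pics/top_{n}.png",im)
a=cv2.imread("pics/top_side.png");cv2.imwrite("pics/top.png",a)
E
```

```text
(547, 781, 3)
(547, 781, 3)
```

View pics/top.png

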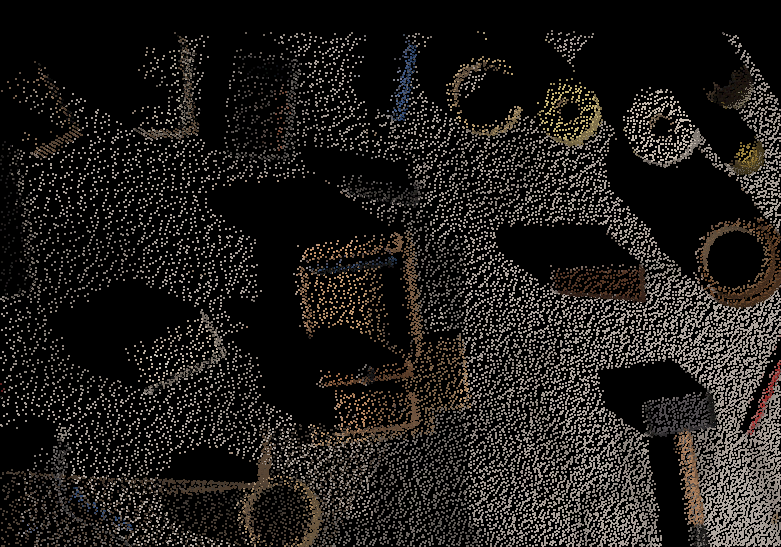

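The top view (x = 1−row/780, y = .5−col/780) shows the tray almost aligned at (355,385). The carton is at (175,355), the wedge at (600,282), and the mallet head at (678,395) with its handle towards −x. The wrist camera should give a closer look.

```bash
python3 - <<'E'
from bench import r
from h import *
m=r.camera_model("wrist");p,d=r.capture("wrist");np.savez("w0.npz",p=p,d=d,K=m["mtx"],T=m["world_to_cam"])
T=m["world_to_cam"];print(-T[:3,:3].T@T[:3,3],T[:3,:3].round(2).tolist(),m["mtx"][0])
cv2.imwrite("pics/w0.png",p[:,:,::-1])
PP=[];CC=[]
for n in("scene","side"):
    f=np.load(n+"0.npz");P,C=cloud(f["p"],f["d"],f["K"],f["T"])
    box=lambda P,x0,x1,y0,y1,z0,z1:(P[:,0]>x0)&(P[:,0]<x1)&(P[:,1]>y0)&(P[:,1]<y1)&(P[:,2]>z0)&(P[:,2]<z1)
    print(n)
    blob(P,C,lambda P,C:box(P,.42,.65,.18,.38,.006,.07),"carton")
    blob(P,C,lambda P,C:box(P,.42,.65,.18,.38,.04,.07),"carton top")
    blob(P,C,lambda P,C:box(P,.59,.72,-.36,-.2,.006,.07),"wedge")
    blob(P,C,lambda P,C:box(P,.59,.72,-.36,-.2,.042,.07),"wedge top")
    blob(P,C,lambda P,C:box(P,.42,.56,-.46,-.3,.035,.07),"head top")
    blob(P,C,lambda P,C:box(P,.25,.44,-.46,-.3,.02,.07),"handle")
    blob(P,C,lambda P,C:box(P,.42,.75,-.1,.15,.065,.1),"knob")
    blob(P,C,lambda P,C:box(P,.62,.75,-.1,.15,.059,.07),"endblock")
    blob(P,C,lambda P,C:box(P,.42,.75,-.15,.15,.006,.07),"tray")
    blob(P,C,lambda P,C:box(P,.5,.75,-.1,.15,.03,.07)&(C[:,2]>C[:,0]+15),"blue")
E
```

```text
[0.62547478 0.07596816 0.38331   ] [[1.0, 0.0, -0.0], [0.0, -0.96, 0.28], [-0.0, -0.28, -0.96]] [326.44287395   0.         258.85426676]
scene
carton 601 mean [0.536 0.264 0.034] z [0.008 0.04  0.047] rect [array([546.287, 272.585]), array([ 72.006, 113.405]), np.float64(23.706)]
carton top 295 mean [0.545 0.271 0.044] z [0.04  0.044 0.048] rect [array([547.855, 272.424]), array([ 69.894, 111.015]), np.float64(27.702)]
wedge 704 mean [ 0.629 -0.272  0.034] z [0.007 0.038 0.05 ] rect [array([ 636.754, -266.878]), array([121.564,  50.778]), np.float64(89.829)]
wedge top 311 mean [ 0.636 -0.271  0.046] z [0.042 0.046 0.05 ] rect [array([ 640.685, -267.269]), array([122.823,  48.309]), np.float64(85.625)]
head top 442 mean [ 0.464 -0.372  0.043] z [0.035 0.044 0.048] rect [array([ 457.986, -372.348]), array([73.286, 89.819]), np.float64(8.37)]
handle 550 mean [ 0.336 -0.392  0.033] z [0.021 0.033 0.039] rect [array([ 352.77 , -387.563]), array([199.284,  52.025]), np.float64(17.673)]
knob 63 mean [0.517 0.03  0.08 ] z [0.066 0.082 0.089] rect [array([589.069,  61.434]), array([182.917,  
[... 1135 characters left out ...]
loat64(8.806)]
handle 733 mean [ 0.341 -0.394  0.033] z [0.021 0.034 0.04 ] rect [array([ 348.349, -389.202]), array([187.232,  26.153]), np.float64(9.011)]
knob 70 mean [0.541 0.029 0.08 ] z [0.065 0.081 0.091] rect [array([609.968,  20.99 ]), array([187.756, 102.585]), np.float64(18.889)]
endblock 132 mean [0.679 0.049 0.062] z [0.059 0.062 0.066] rect [array([675.421,  50.732]), array([ 40.627, 130.381]), np.float64(8.343)]
tray 2612 mean [0.565 0.01  0.029] z [0.008 0.024 0.063] rect [array([593.773,  12.774]), array([314.935, 210.352]), np.float64(5.548)]
blue 59 mean [0.662 0.037 0.054] z [0.034 0.056 0.061] rect [array([663.348,  45.821]), array([ 20.074, 107.163]), np.float64(4.064)]
```

View pics/w0.png

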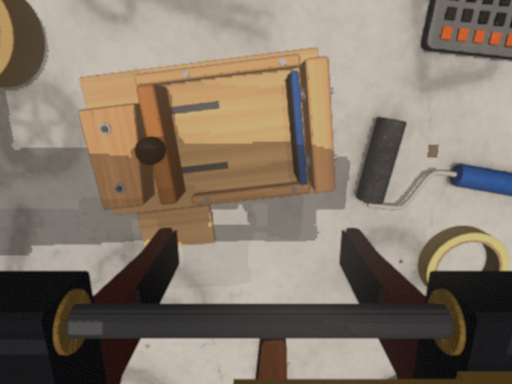

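The wrist view shows the tray well. Base corner (-110,80) is at px (81,78), the end block is at (318-334, 57-190), the knob is at (150,150) and the ledge corners are at (148,247) and (213,242). I'll move over to the carton and compute the tray pose from these.

Call:
carry_out --series '[{"delta_rot": [0, 0, 1], "travel": [-0.28, 1, 0], "fingers": 1}, {"delta_rot": [0, 0, 1], "travel": [-0.28, 1, 0], "fingers": 1}, {"delta_rot": [0, 0, 1], "travel": [-0.28, 1, 0], "fingers": 1}, {"delta_rot": [0, 0, 1], "travel": [-0.28, 1, 0], "fingers": 1}, {"delta_rot": [0, 0, 1], "travel": [-0.28, 1, 0], "fingers": 1}, {"delta_rot": [0, 0, 1], "travel": [-0.28, 1, 0], "fingers": 1}, {"delta_rot": [0, 0, 0.5], "travel": [-0.28, 1, 0], "fingers": 1}, {"delta_rot": [0, 0, 0], "travel": [-0.28, 1, 0], "fingers": 1}, {"delta_rot": [0, 0, 0], "travel": [0, 0, 0], "fingers": 1}]'

```text
clock: 1.27
eef_pos: [0.5684, 0.2012, 0.2474]
tool_rot: [0.529, 0.849, -0.0, -0.0]
contact_force: [0.2, -0.8, 0.9]
opening: 0.0879
gripper_force: 0.0
```

```bash
cat >> h.py <<'E'
def ray(uv,z,K,T):
    uv=np.atleast_2d(uv).astype(float); d=np.c_[(uv[:,0]-K[0,2])/K[0,0],(uv[:,1]-K[1,2])/K[1,1],np.ones(len(uv))]@T[:3,:3]
    o=-T[:3,:3].T@T[:3,3]; return (o+d*((z-o[2])/d[:,2])[:,None])[:,:2]
def snap(tag):
    from bench import r
    m=r.camera_model("wrist");p,d=r.capture("wrist");np.savez(tag+".npz",p=p,d=d,K=m["mtx"],T=m["world_to_cam"])
    cv2.imwrite(f"pics/{tag}.png",p[:,:,::-1]); return p,d,m["mtx"],m["world_to_cam"]
def box(P,x0,x1,y0,y1,z0,z1): return (P[:,0]>x0)&(P[:,0]<x1)&(P[:,1]>y0)&(P[:,1]<y1)&(P[:,2]>z0)&(P[:,2]<z1)
E
python3 - <<'E'
from h import *
from bench import r
f=np.load("w0.npz");K,T=f["K"],f["T"]
print("table z check",end=" ");P,C=cloud(f["p"],f["d"],K,T);print(len(P),np.percentile(P[:,2],[5,50]).round(4))
px=[(81,78,.01),(148,246,.01),(213,241,.01),(317,57,.062),(329,57,.062),(334,190,.062),(150,150,.085)]
for u,v,z in px: print((u,v),ray((u,v),z,K,T).round(4))
blob(P,C,lambda P,C:box(P,.6,.75,-.1,.15,.058,.07),"endblock")
blob(P,C,lambda P,C:box(P,.5,.75,-.1,.15,.03,.07)&(C[:,2]>C[:,0]+15),"blue")
blob(P,C,lambda P,C:box(P,.45,.55,-.05,.12,.0555,.064),"brace top")
blob(P,C,lambda P,C:box(P,.45,.6,-.05,.12,.07,.095),"knob")
blob(P,C,lambda P,C:box(P,.38,.5,-.05,.12,.048,.0555),"backing")
blob(P,C,lambda P,C:box(P,.38,.75,-.15,.15,.007,.07),"all")
print(r.observe()["eef_pos"],r.observe()["tool_rot"])
p,d,K,T=snap("w1");P,C=cloud(p,d,K,T)
blob(P,C,lambda P,C:box(P,.46,.65,.18,.38,.042,.055),"carton top")
E
```

```text
table z check 195773 [-0.0015  0.0011]
(81, 78) [[0.4329 0.0995]]
(148, 246) [[ 0.4867 -0.0981]]
(213, 241) [[ 0.568  -0.0913]]
(317, 57) [[0.678  0.1144]]
(329, 57) [[0.689  0.1144]]
(334, 190) [[ 0.7016 -0.0114]]
(150, 150) [[0.5254 0.0326]]
endblock 3041 mean [0.684 0.054 0.061] z [0.059 0.061 0.063] rect [array([678.679,  49.306]), array([ 34.907, 129.702]), np.float64(6.749)]
blue 807 mean [0.664 0.052 0.056] z [0.055 0.056 0.058] rect [array([665.214,  48.434]), array([  9.541, 109.532]), np.float64(6.591)]
brace top 1745 mean [0.523 0.035 0.058] z [0.056 0.058 0.06 ] rect [array([502.793,  28.656]), array([ 58.506, 119.449]), np.float64(6.717)]
knob 691 mean [0.525 0.032 0.086] z [0.074 0.087 0.09 ] rect [array([523.22 ,  31.737]), array([24.574, 24.89 ]), np.float64(89.13)]
backing 4810 mean [0.475 0.023 0.051] z [0.05  0.051 0.053] rect [array([459.35 ,  54.389]), array([ 87.843, 189.47 ]), np.float64(28.478)]
all 38511 mean [0.565 0.04  0.028] z [0.008 0.016 0.062] rect [array([565.017,  24.874]), array([250.088, 369.973]), np.float64(89.993)]
[0.56840389 0.20124135 0.24744075] [ 5.28951817e-01  8.48651824e-01 -1.52549814e-04 -1.83054884e-04]
carton top 6794 mean [0.549 0.275 0.045] z [0.043 0.045 0.046] rect [array([550.447, 272.704]), array([ 60.351, 110.078]), np.float64(26.383)]
```

Carton top measured at (.5504,.2727), 60.4 x 110.1 mm and z 45 mm, with the width axis at 26.4°. The tool axis is at 26.1°, so I can grasp.

Call:
carry_out --grip_force 15 --series '[{"delta_rot": [0, 0, 0.05], "travel": [-0.24, 0.95, -1], "fingers": 1}, {"delta_rot": [0, 0, 0], "travel": [-0.24, 0.95, -1], "fingers": 1}, {"delta_rot": [0, 0, 0], "travel": [-0.24, 0.96, -1], "fingers": 1}, {"delta_rot": [0, 0, 0], "travel": [0, 0, -1], "fingers": 1}, {"delta_rot": [0, 0, 0], "travel": [0, 0, -1], "fingers": 1}, {"delta_rot": [0, 0, 0], "travel": [0, 0, -1], "fingers": 1}, {"delta_rot": [0, 0, 0], "travel": [0, 0, -1], "fingers": 1}, {"delta_rot": [0, 0, 0], "travel": [0, 0, -1], "fingers": 1}, {"delta_rot": [0, 0, 0], "travel": [0, 0, 0], "fingers": -1}, {"delta_rot": [0, 0, 0], "travel": [0, 0, 0], "fingers": -1}]'

```text
clock: 2.58
eef_pos: [0.5517, 0.2711, 0.0483]
tool_rot: [0.529, 0.849, 0.0, 0.0]
contact_force: [-0.1, 0.4, 0.4]
opening: 0.0716
gripper_force: 0.0
```

```bash
python3 - <<'E'
from h import *
f=np.load("w0.npz");P,C=cloud(f["p"],f["d"],f["K"],f["T"])
th=np.radians(6.2);o=np.array([.5505,.0345])
def prof(name,th):
    R=np.array([[np.cos(th),np.sin(th)],[-np.sin(th),np.cos(th)]])
    return np.c_[(P[:,:2]-o)@R.T*1000,P[:,2]*1000]
# edge slopes: for bins along one axis, extreme coordinate of other
Q=prof("",th)
def edge(zr,axis,lo,hi,rng,sgn,lab):
    a=1-axis;k=(Q[:,2]>zr[0])&(Q[:,2]<zr[1])&(Q[:,axis]>rng[0])&(Q[:,axis]<rng[1])&(Q[:,a]>lo)&(Q[:,a]<hi)
    q=Q[k];pts=[]
    for b in np.arange(lo,hi,4):
        s=q[(q[:,a]>=b)&(q[:,a]<b+4)][:,axis]
        if len(s)>3: pts.append((b+2,np.percentile(s,97 if sgn>0 else 3)))
    pts=np.array(pts)
    if len(pts)<4: print(lab,"few");return
    c=np.polyfit(*pts.T,1); e=pts[:,1]-np.polyval(c,pts[:,0]); g=abs(e)<2*np.std(e)+.1; c=np.polyfit(*pts[g].T,1)
    print(lab,"slope deg %.2f at0 %.1f res %.2f n%d"%(np.degrees(c[0]),c[1],np.std(e[g]),g.sum()))
edge((6,14),1,-95,60,(70,95),1,"base +y edge(80)")
edge((6,14),0,-100,-80,(-130,-100),-1,"x")
edge((6,14),1,-70,0,(-140,-120),-1,"ledge -y(-130)")
edge((6,14),1,40,115,(-95,-75),-1,"base -y edge(-80)")
edge((59.5,66),0,-55,55,(140,165),1,"endblock far(150)")
edge((59.5,66),0,-55,55,(120,140),-1,"endblock near(128)")
edge((54,59),0,-50,50,(100,116),-1,"plate face(112)")
edge((56,61),0,-50,-18,(-28,-5),1,"brace front");edge((56,61),0,18,50,(-28,-5),1,"brace front2")
edge((56,61),0,-50,-18,(-50,-28),-1,"brace rear");edge((56,61),0,18,50,(-50,-28),-1,"brace rear2")
edge((25,31),1,0,110,(62,80),1,"rail +y outer(74)");edge((25,31),1,0,110,(-80,-60),-1,"rail -y outer(-74)")
edge((49,55),0,-40,30,(-60,-39.5),1,"backing front"); edge((49,55),1,-80,-60,(-80,-40),-1,"backing -60")
k=(abs(Q[:,0]+28)<25)&(abs(Q[:,1])<25)&(Q[:,2]>84)&(Q[:,2]<95); print("knob",cv2.minEnclosingCircle(Q[k][:,:2].astype(np.float32)),Q[k].mean(0))
E
```

```text
base +y edge(80) slope deg 0.60 at0 79.2 res 0.27 n39
x few
ledge -y(-130) slope deg 0.37 at0 -129.1 res 0.36 n11
base -y edge(-80) few
endblock far(150) slope deg -0.53 at0 145.4 res 0.30 n28
endblock near(128) slope deg -0.49 at0 125.3 res 0.21 n28
plate face(112) slope deg -0.69 at0 110.0 res 0.67 n25
brace front slope deg -0.82 at0 -19.6 res 0.15 n8
brace front2 slope deg -0.21 at0 -19.6 res 0.14 n8
brace rear slope deg -0.63 at0 -36.2 res 0.13 n8
brace rear2 slope deg 0.28 at0 -36.4 res 0.28 n8
rail +y outer(74) slope deg 0.50 at0 72.8 res 0.22 n28
rail -y outer(-74) slope deg 0.52 at0 -73.1 res 0.37 n28
backing front slope deg 6.51 at0 -49.6 res 0.93 n16
backing -60 slope deg 0.54 at0 -59.1 res 0.40 n5
knob ((-27.78557014465332, -0.6218309998512268), 12.661874771118164) [-2.68511479e+01 -4.19953148e-02  8.74429983e+01]
```

Call:
carry_out --series '[{"delta_rot": [0, 0, 0], "travel": [0, 0, 0], "fingers": -1}, {"delta_rot": [0, 0, 0], "travel": [0, 0, 0], "fingers": -1}, {"delta_rot": [0, 0, 0], "travel": [0, 0, 0.6], "fingers": -1}, {"delta_rot": [0, 0, 1], "travel": [0, 0, 1], "fingers": -1}, {"delta_rot": [0, 0, 1], "travel": [0, 0, 1], "fingers": -1}, {"delta_rot": [0, 0, 1], "travel": [0.1, -0.6, 0.8], "fingers": -1}, {"delta_rot": [0, 0, 1], "travel": [0.1, -0.6, 0], "fingers": -1}, {"delta_rot": [0, 0, 1], "travel": [0.1, -0.6, 0], "fingers": -1}, {"delta_rot": [0, 0, 1], "travel": [0.1, -0.6, 0], "fingers": -1}, {"delta_rot": [0, 0, 1], "travel": [0.1, -0.6, 0], "fingers": -1}]'

```text
clock: 3.82
eef_pos: [0.5635, 0.1962, 0.1337]
tool_rot: [0.306, 0.952, 0.0, 0.0]
contact_force: [0.2, -0.6, -1.1]
opening: 0.0602
gripper_force: 15.0
```

```bash
python3 - <<'E'
from h import *
th=np.radians(6.73);o=np.array([.5505,.0345]);R=np.array([[np.cos(th),np.sin(th)],[-np.sin(th),np.cos(th)]])
for n in("w0","scene0","side0"):
    f=np.load(n+".npz");P,C=cloud(f["p"],f["d"],f["K"],f["T"]);q=np.c_[(P[:,:2]-o)@R.T*1000,P[:,2]*1000]
    S=lambda x0,x1,y0,y1,z0,z1:q[(q[:,0]>x0)&(q[:,0]<x1)&(q[:,1]>y0)&(q[:,1]<y1)&(q[:,2]>z0)&(q[:,2]<z1)]
    pr=lambda l,a:print(n,l,len(a),np.percentile(a,[1,5,95,99]).round(1) if len(a) else "")
    pr("base rear(-110)",S(-130,-95,30,60,7,14)[:,0])
    pr("ledge x(-82..8)",S(-110,30,-125,-95,6,15)[:,0]); pr("ledge y",S(-70,0,-150,-90,6,15)[:,1])
    pr("block x(128..150)",S(115,165,-50,50,60,66)[:,0]); pr("block y",S(128,145,-90,90,60,66)[:,1])
    pr("plate top",S(100,120,-50,50,54.5,58.9)[:,0])
    pr("brace x",S(-50,0,20,50,56.5,61)[:,0]); pr("backing x@y-50..-46(-52)",S(-110,-38,-50,-46,49.5,54)[:,0]);pr("knob",S(-60,0,-25,25,84,95)[:,0]);pr("knob y",S(-60,0,-25,25,84,95)[:,1])
E
```

```text
w0 base rear(-110) 211 [-112.9 -111.9  -95.9  -95.2]
w0 ledge x(-82..8) 1246 [-84.1 -81.1   1.8   4.2]
w0 ledge y 1276 [-129.1 -126.9  -91.4  -90.3]
w0 block x(128..150) 2142 [125.1 126.  144.4 145.3]
w0 block y 2268 [-62.6 -56.5  58.2  62.7]
w0 plate top 808 [110.  110.7 117.8 118.2]
w0 brace x 556 [-36.  -35.2 -20.  -19.4]
w0 backing x@y-50..-46(-52) 154 [-99.8 -98.5 -57.2 -55.9]
w0 knob 566 [-39.4 -36.9 -17.4 -16.3]
w0 knob y 566 [-11.2  -9.6  10.   11.5]
scene0 base rear(-110) 32 [-119.  -117.2  -99.9  -96.7]
scene0 ledge x(-82..8) 139 [-89.2 -86.   -7.3  -0.4]
scene0 ledge y 139 [-129.  -128.3  -91.3  -90.4]
scene0 block x(128..150) 46 [118.7 120.4 139.3 142. ]
scene0 block y 32 [-60.9 -58.7  53.6  57.6]
scene0 plate top 32 [104.6 105.1 118.4 119.7]
scene0 brace x 20 [-44.  -43.  -24.4 -24.3]
scene0 backing x@y-50..-46(-52) 6 [-96.  -95.6 -67.  -66.1]
scene0 knob 24 [-43.6 -43.5 -23.8 -22. ]
scene0 knob y 24 [-9.2 -8.4  8.9 11.3]
side0 base rear(-110) 25 [-114.7 -114.2  -99.   -98.6]
side0 ledge x(-82..8) 144 [-87.8 -86.4  -2.5   2.9]
side0 ledge y 142 [-128.5 -127.3  -92.9  -92.3]
side0 block x(128..150) 77 [120.2 122.5 144.1 146.1]
side0 block y 67 [-63.5 -59.4  59.8  64.4]
side0 plate top 33 [103.6 104.5 117.  118.9]
side0 brace x 11 [-38.8 -38.4 -23.8 -22.2]
side0 backing x@y-50..-46(-52) 9 [-103.6 -101.   -59.9  -57.7]
side0 knob 29 [-43.4 -43.  -20.5 -18.4]
side0 knob y 29 [-11.   -9.7   9.7  12. ]
```

Corrected for the offset, the tray origin is (.5473,.0341), yaw 6.73°, and the brace already stands about 3 mm along. I'll bring the carton over the tray.

Call:
carry_out --series '[{"delta_rot": [0, 0, 1], "travel": [0.16, -0.79, 0], "fingers": -1}, {"delta_rot": [0, 0, 1], "travel": [0.16, -0.79, 0], "fingers": -1}, {"delta_rot": [0, 0, 1], "travel": [0.16, -0.79, 0], "fingers": -1}, {"delta_rot": [0, 0, 1], "travel": [0.16, -0.79, 0], "fingers": -1}, {"delta_rot": [0, 0, 1], "travel": [0.16, -0.79, 0], "fingers": -1}, {"delta_rot": [0, 0, 1], "travel": [0.16, -0.79, 0], "fingers": -1}, {"delta_rot": [0, 0, 1], "travel": [0.16, -0.79, 0], "fingers": -1}, {"delta_rot": [0, 0, 1], "travel": [0.16, -0.79, 0], "fingers": -1}, {"delta_rot": [0, 0, 1], "travel": [0, 0, 0], "fingers": -1}, {"delta_rot": [0, 0, 1], "travel": [0, 0, 0], "fingers": -1}]'

```text
clock: 5.08
eef_pos: [0.5955, 0.0383, 0.1337]
tool_rot: [-0.038, 0.999, 0.0, 0.0]
contact_force: [-0.2, 0.3, -1.4]
opening: 0.0597
gripper_force: 15.0
```

Call:
carry_out --series '[{"delta_rot": [0, 0, 0.58], "travel": [0, 0, 0], "fingers": -1}, {"delta_rot": [0, 0, 0], "travel": [0, 0, 0], "fingers": -1}]'

```text
clock: 5.32
eef_pos: [0.5955, 0.0386, 0.1335]
tool_rot: [-0.057, 0.998, 0.0, 0.0]
contact_force: [-0.2, -0.5, -1.0]
opening: 0.06
gripper_force: 15.0
```

```bash
python3 - <<'E'
from h import *
p,d,K,T=snap("w2")
E
```

```text
(no output)
```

View pics/w2.png

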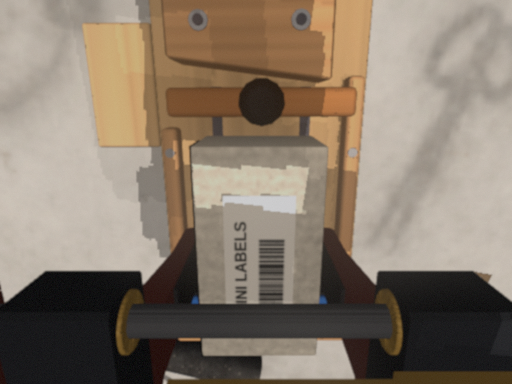

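The carton hangs aligned with the rails over the bay, the knob at (262,101), the brace clear behind it. Lowering.

Call:
carry_out --series '[{"delta_rot": [0, 0, 0.04], "travel": [0, 0.04, -1], "fingers": -1}, {"delta_rot": [0, 0, 0], "travel": [0, 0, -1], "fingers": -1}, {"delta_rot": [0, 0, 0], "travel": [0, 0, -0.6], "fingers": -1}, {"delta_rot": [0, 0, 0], "travel": [0, 0, -0.38], "fingers": -1}, {"delta_rot": [0, 0, 0], "travel": [0, 0, 0], "fingers": -1}]'

```text
clock: 6.0
eef_pos: [0.5958, 0.0396, 0.0582]
tool_rot: [-0.058, 0.998, 0.0, 0.0]
contact_force: [0.3, 0.3, -1.8]
opening: 0.0596
gripper_force: 15.0
```

Call:
carry_out --series '[{"delta_rot": [0, 0, 0], "travel": [0, 0, -0.04], "fingers": 0.7}, {"delta_rot": [0, 0, 0], "travel": [0, 0, 0], "fingers": 0.7}, {"delta_rot": [0, 0, 0], "travel": [0, 0, 0], "fingers": 0.7}, {"delta_rot": [0, 0, 0], "travel": [0, 0, 1], "fingers": 0.7}, {"delta_rot": [0, 0, 0], "travel": [0, 0, 1], "fingers": 0.7}, {"delta_rot": [0, 0, 0], "travel": [-0.73, -0.08, 0.9], "fingers": 0.5}, {"delta_rot": [0, 0, 0], "travel": [-0.73, -0.08, 0], "fingers": 0}, {"delta_rot": [0, 0, 0], "travel": [-0.73, -0.08, 0], "fingers": 0}, {"delta_rot": [0, 0, 0], "travel": [-0.73, -0.08, 0], "fingers": 0}, {"delta_rot": [0, 0, 0], "travel": [0, 0, 0], "fingers": 0}]'

```text
clock: 7.25
eef_pos: [0.5215, 0.0314, 0.1298]
tool_rot: [-0.058, 0.998, 0.0, -0.0]
contact_force: [0.4, -0.1, 0.3]
opening: 0.0438
gripper_force: 0.0
```

```bash
python3 - <<'E'
from h import *
from bench import r
p,d,K,T=snap("w3");print(r.observe()["eef_pos"],r.observe()["opening"])
P,C=cloud(p,d,K,T);th=np.radians(6.73);o=np.array([.5473,.0341]);R=np.array([[np.cos(th),np.sin(th)],[-np.sin(th),np.cos(th)]])
q=np.c_[(P[:,:2]-o)@R.T*1000,P[:,2]*1000];C=C.astype(int)
for l,b in(("knob",(-45,0,-25,25,84,95)),("carton top",(-10,125,-40,40,52,59.5)),("block front -54..",(-70,-38,-50,-46,49.5,54))):
    a=q[(q[:,0]>b[0])&(q[:,0]<b[1])&(q[:,1]>b[2])&(q[:,1]<b[3])&(q[:,2]>b[4])&(q[:,2]<b[5])]
    if len(a): print(l,len(a),np.percentile(a,[1,99],axis=0).round(1).tolist(),cv2.minAreaRect(a[:,:2].astype(np.float32))[2])
    else: print(l,0)
E
```

```text
[0.52273045 0.03150936 0.12999247] 0.044193500223991954
knob 1242 [[-37.8, -11.5, 84.2], [-15.2, 11.6, 89.6]] 48.10304260253906
carton top 7534 [[-7.5, -30.5, 52.5], [114.3, 29.1, 56.0]] 89.94502258300781
block front -54.. 158 [[-69.6, -49.9, 49.8], [-51.7, -46.0, 52.9]] 0.011248573660850525
```

Call:
carry_out --series '[{"delta_rot": [0, 0, 0], "travel": [0, 0, -1], "fingers": 0}, {"delta_rot": [0, 0, 0], "travel": [0, 0, -0.6], "fingers": 0}, {"delta_rot": [0, 0, 0], "travel": [0, 0, 0], "fingers": -1}, {"delta_rot": [0, 0, 0], "travel": [0, 0, 0], "fingers": -1}, {"delta_rot": [0, 0, 0], "travel": [0.19, 0.023, 0], "fingers": -1}, {"delta_rot": [0, 0, 0], "travel": [0.19, 0.023, 0], "fingers": -1}, {"delta_rot": [0, 0, 0], "travel": [0.19, 0.023, 0], "fingers": -1}, {"delta_rot": [0, 0, 0], "travel": [0.12, 0.014, 0], "fingers": -1}, {"delta_rot": [0, 0, 0], "travel": [0, 0, 0], "fingers": -1}, {"delta_rot": [0, 0, 0], "travel": [0, 0, 0], "fingers": -1}]'

```text
clock: 8.55
eef_pos: [0.5405, 0.0337, 0.0899]
tool_rot: [-0.058, 0.998, 0.0, 0.001]
contact_force: [0.7, 0.8, 1.8]
opening: 0.0249
gripper_force: 15.0
```

```bash
cat >> h.py <<'E'
def tray(P):
    th=np.radians(6.73);o=np.array([.5473,.0341]);R=np.array([[np.cos(th),np.sin(th)],[-np.sin(th),np.cos(th)]])
    return np.c_[(P[:,:2]-o)@R.T*1000,P[:,2]*1000]
E
python3 - <<'E'
from h import *
from bench import r
p,d,K,T=snap("w4");print(r.observe()["eef_pos"],r.observe()["contact_force"],tray(r.observe()["eef_pos"][None]))
cv2.imwrite("pics/w4c.png",p[:,:,::-1])
E
```

```text
[0.54046448 0.0336929  0.0899426 ] [0.94940785 0.38484289 1.14593199] [[-6.83613051  0.39676767 89.942595  ]]
```

View pics/w4c.png

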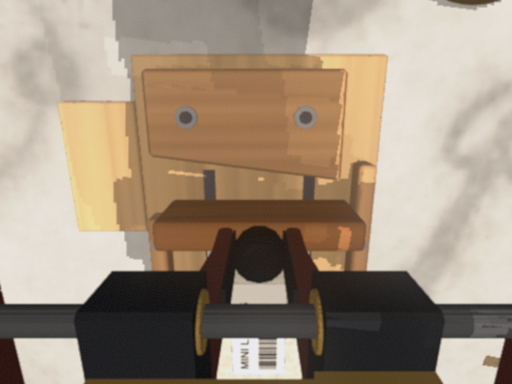

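The knob is gripped at about (262,255). The brace has moved up and the channel is open behind it, but contact with the carton isn't certain yet. I'll push on in small steps while watching the force.

Call:
carry_out --series '[{"delta_rot": [0, 0, 0], "travel": [0.05, 0.006, 0], "fingers": -1}, {"delta_rot": [0, 0, 0], "travel": [0.05, 0.006, 0], "fingers": -1}, {"delta_rot": [0, 0, 0], "travel": [0, 0, 0], "fingers": -1}]'

```text
clock: 8.98
eef_pos: [0.5422, 0.0339, 0.0899]
tool_rot: [-0.058, 0.998, -0.0, -0.0]
contact_force: [-0.6, 0.4, 5.2]
opening: 0.0248
gripper_force: 15.0
```

Call:
carry_out --series '[{"delta_rot": [0, 0, 0], "travel": [0, 0, 0], "fingers": 0}, {"delta_rot": [0, 0, 0], "travel": [0, 0, 0], "fingers": 0}, {"delta_rot": [0, 0, 0], "travel": [0, 0, 1], "fingers": 0}, {"delta_rot": [0, 0, 0], "travel": [0, 0, 1], "fingers": 0}, {"delta_rot": [0, 0, 0], "travel": [-0.3, 0, 1], "fingers": 0}, {"delta_rot": [0, 0, 0], "travel": [-1, 0, 1], "fingers": 0.4}, {"delta_rot": [0, 0, 0], "travel": [-1, 0, 0], "fingers": 1}, {"delta_rot": [0, 0, 0], "travel": [0, 0, 0], "fingers": 1}]'

```text
clock: 9.98
eef_pos: [0.4835, 0.0339, 0.1897]
tool_rot: [-0.058, 0.998, -0.0, -0.0]
contact_force: [-0.4, 0.7, 0.1]
opening: 0.0704
gripper_force: 0.0
```

```bash
python3 - <<'E'
from h import *
from bench import r
p,d,K,T=snap("w5");print(r.observe()["eef_pos"])
P,C=cloud(p,d,K,T);q=tray(P)
for l,b in(("knob",(-30,20,-25,25,84,95)),("carton top",(-10,125,-25,25,51,57)),("brace",(-40,8,25,55,56.5,61)),("plate",(100,127,-54,54,55,59)),("plate edges",(100,127,35,54,55,59.4)),("block top",(120,160,-50,50,60,66)),("block front",(-70,-38,-50,-46,49.5,54))):
    a=q[(q[:,0]>b[0])&(q[:,0]<b[1])&(q[:,1]>b[2])&(q[:,1]<b[3])&(q[:,2]>b[4])&(q[:,2]<b[5])]
    if len(a): print(l,len(a),np.percentile(a,[1,50,99],axis=0).round(1).tolist())
    else: print(l,0)
E
```

```text
[0.48480685 0.03390784 0.18977882]
knob 637 [[-18.7, -11.7, 84.1], [-8.7, -0.1, 87.6], [3.4, 11.3, 89.4]]
carton top 3127 [[4.3, -24.4, 52.9], [44.0, 0.2, 54.6], [120.1, 24.4, 56.8]]
brace 584 [[-15.6, 25.2, 56.6], [-7.5, 39.8, 58.2], [1.2, 54.7, 59.7]]
plate 690 [[100.6, -52.5, 55.0], [116.9, -0.9, 56.1], [121.3, 52.7, 57.5]]
plate edges 111 [[113.6, 35.5, 55.0], [117.3, 44.6, 56.1], [120.8, 53.7, 57.2]]
block top 229 [[127.6, -48.4, 60.1], [129.9, -0.9, 60.7], [131.5, 48.5, 62.3]]
block front 87 [[-69.7, -49.9, 50.1], [-61.4, -47.9, 51.5], [-53.0, -46.1, 52.8]]
```

View pics/w5.png

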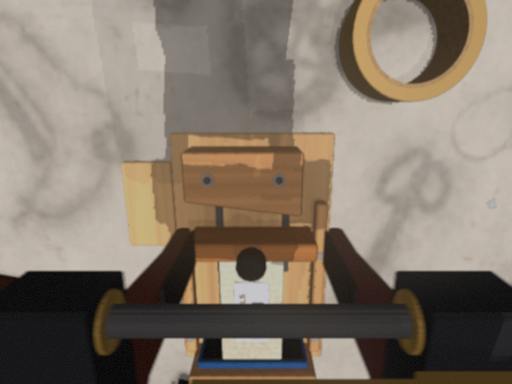

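The brace stands at about 21 mm (knob (251,263)), with the carton between it and the blue plate at row 363 and the channel open. Next is the wedge.

Call:
carry_out --series '[{"delta_rot": [0, 0, -1], "travel": [0.28, -0.73, 0.06], "fingers": 1}, {"delta_rot": [0, 0, -1], "travel": [0.28, -0.73, 0.06], "fingers": 1}, {"delta_rot": [0, 0, -1], "travel": [0.28, -0.73, 0.06], "fingers": 1}, {"delta_rot": [0, 0, -1], "travel": [0.28, -0.73, 0.06], "fingers": 1}, {"delta_rot": [0, 0, -1], "travel": [0.28, -0.73, 0.06], "fingers": 1}, {"delta_rot": [0, 0, -1], "travel": [0.28, -0.73, 0.06], "fingers": 1}, {"delta_rot": [0, 0, -1], "travel": [0.28, -0.73, 0.06], "fingers": 1}, {"delta_rot": [0, 0, -1], "travel": [0.28, -0.73, 0.06], "fingers": 1}, {"delta_rot": [0, 0, -1], "travel": [0.28, -0.73, 0.06], "fingers": 1}, {"delta_rot": [0, 0, -1], "travel": [0.28, -0.73, 0.06], "fingers": 1}]'

```text
clock: 11.28
eef_pos: [0.5551, -0.1501, 0.2047]
tool_rot: [0.289, 0.957, 0.0, 0.0]
contact_force: [-0.2, 0.2, -0.0]
opening: 0.0882
gripper_force: 0.0
```

Call:
carry_out --series '[{"delta_rot": [0, 0, -1], "travel": [0.28, -0.73, 0.06], "fingers": 1}, {"delta_rot": [0, 0, -1], "travel": [0.28, -0.73, 0.06], "fingers": 1}, {"delta_rot": [0, 0, -1], "travel": [0.28, -0.73, 0.06], "fingers": 1}, {"delta_rot": [0, 0, -1], "travel": [0.28, -0.73, 0.06], "fingers": 1}, {"delta_rot": [0, 0, -1], "travel": [0.28, -0.73, 0.06], "fingers": 1}, {"delta_rot": [0, 0, -1], "travel": [0.28, -0.73, 0.06], "fingers": 1}, {"delta_rot": [0, 0, -1], "travel": [0.28, -0.73, 0.06], "fingers": 1}, {"delta_rot": [0, 0, -1], "travel": [0.28, -0.73, 0.06], "fingers": 1}, {"delta_rot": [0, 0, -1], "travel": [0.28, -0.73, 0.06], "fingers": 1}, {"delta_rot": [0, 0, -1], "travel": [0.28, -0.73, 0.06], "fingers": 1}]'

```text
clock: 12.52
eef_pos: [0.6247, -0.3327, 0.2195]
tool_rot: [0.599, 0.801, 0.0, -0.0]
contact_force: [-0.3, 0.1, 0.2]
opening: 0.088
gripper_force: 0.0
```

Call:
carry_out --series '[{"delta_rot": [0, 0, -1], "travel": [0, 0, 0], "fingers": 1}, {"delta_rot": [0, 0, -1], "travel": [0, 0, 0], "fingers": 1}, {"delta_rot": [0, 0, 0], "travel": [0, 0, 0], "fingers": 1}]'

```text
clock: 12.9
eef_pos: [0.6245, -0.332, 0.2195]
tool_rot: [0.652, 0.758, -0.0, -0.0]
contact_force: [0.5, 0.2, 0.7]
opening: 0.0881
gripper_force: 0.0
```

```bash
python3 - <<'E'
from h import *
from bench import r
p,d,K,T=snap("w6");P,C=cloud(p,d,K,T)
k=box(P,.56,.72,-.36,-.18,.044,.055);Q=P[k];print(len(Q),cv2.minAreaRect((Q[:,:2]*1000).astype(np.float32)),np.percentile(Q[:,2],[5,50,95]))
# edges per y-bin
E=[]
for y in np.arange(-.335,-.19,.008):
    s=Q[abs(Q[:,1]-y)<.004][:,0]*1000
    if len(s)>10: E.append((y*1000,np.percentile(s,1),np.percentile(s,99)))
E=np.array(E);print(E.round(1).tolist());print("y ext",np.percentile(Q[:,1],[.5,99.5]))
E=E[2:-2]
print("low",np.degrees(np.arctan(np.polyfit(E[:,0],E[:,1],1)[0])),"high",np.degrees(np.arctan(np.polyfit(E[:,0],E[:,2],1)[0])))
E
```

```text
5375 ((638.6583862304688, -266.6914978027344), (44.953311920166016, 120.39466094970703), 1.177982211112976) [0.04611475 0.04734019 0.04858102]
[[-327.0, 617.8, 661.4], [-319.0, 618.4, 662.0], [-311.0, 619.1, 661.4], [-303.0, 619.9, 661.1], [-295.0, 620.5, 661.1], [-287.0, 621.2, 660.8], [-279.0, 621.9, 660.2], [-271.0, 622.6, 660.0], [-263.0, 623.4, 659.7], [-255.0, 624.2, 659.3], [-247.0, 624.8, 659.2], [-239.0, 625.7, 658.9], [-231.0, 626.1, 658.5], [-223.0, 626.9, 658.4], [-215.0, 628.1, 657.3], [-207.0, 630.6, 656.1]]
y ext [-0.32591697 -0.20755917]
low 5.098337388589138 high -2.0802958154269566
```

View pics/w6.png

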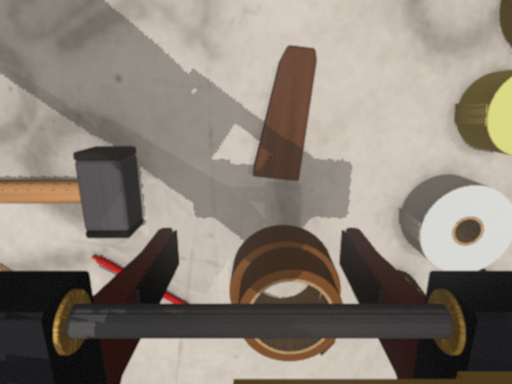

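The wedge is at (287,112) px with its tip towards +y. Its flat face is on +x, yaw about 2.1°, with x .660 at mid-length and y from −.326 to −.208, which matches 120 mm. I'll grasp it 33 mm behind mid-length.

Call:
carry_out --grip_force 30 --series '[{"delta_rot": [0, 0, -0.8], "travel": [0.31, 0.64, -1], "fingers": 1}, {"delta_rot": [0, 0, -0.83], "travel": [0.31, 0.64, -1], "fingers": 1}, {"delta_rot": [0, 0, 0], "travel": [0, 0, -1], "fingers": 1}, {"delta_rot": [0, 0, 0], "travel": [0, 0, -1], "fingers": 1}, {"delta_rot": [0, 0, 0], "travel": [0, 0, -1], "fingers": 1}, {"delta_rot": [0, 0, 0], "travel": [0, 0, -1], "fingers": 1}, {"delta_rot": [0, 0, 0], "travel": [0, 0, -1], "fingers": 1}, {"delta_rot": [0, 0, 0], "travel": [0, 0, -0.34], "fingers": 1}, {"delta_rot": [0, 0, 0], "travel": [0, 0, 0], "fingers": -1}, {"delta_rot": [0, 0, 0], "travel": [0, 0, 0], "fingers": -1}]'

```text
clock: 14.2
eef_pos: [0.6409, -0.2994, 0.0372]
tool_rot: [0.694, 0.72, 0.0, 0.001]
contact_force: [-0.2, 0.2, -0.1]
opening: 0.0711
gripper_force: 0.0
```

Call:
carry_out --series '[{"delta_rot": [0, 0, 0], "travel": [0, 0, 0], "fingers": -1}, {"delta_rot": [0, 0, 0], "travel": [0, 0, 0], "fingers": -1}, {"delta_rot": [0, 0, 0], "travel": [0, 0, 0.5], "fingers": -1}, {"delta_rot": [0, 0, 0], "travel": [-0.5, 0, 1], "fingers": -1}, {"delta_rot": [0, 0, 0], "travel": [-1, 0.4, 1], "fingers": -1}, {"delta_rot": [0, 0, 0], "travel": [-1, 1, 0], "fingers": -1}, {"delta_rot": [0, 0, 0], "travel": [0, 0, 0], "fingers": -1}]'

```text
clock: 15.08
eef_pos: [0.5761, -0.2628, 0.0996]
tool_rot: [0.693, 0.721, -0.0, -0.001]
contact_force: [-0.1, -0.4, -2.0]
opening: 0.0425
gripper_force: 29.5
```

```bash
python3 - <<'E'
from h import *
from bench import r
s=r.observe();print(s["eef_pos"],s["tool_rot"],s["opening"])
p,d,K,T=snap("w7");P,C=cloud(p,d,K,T);z=s["eef_pos"][2];x,y=s["eef_pos"][:2]
k=box(P,x-.08,x+.08,y-.06,y+.12,z+.003,z+.025);Q=P[k];print(len(Q),np.percentile(Q,[5,50,95],axis=0).round(4).tolist())
for yy in np.arange(y-.04,y+.1,.01):
    t=Q[abs(Q[:,1]-yy)<.004]
    if len(t)>5: print(round((yy-y)*1000),((np.percentile(t[:,0],[1,99])-x)*1000).round(1),len(t))
E
```

```text
[ 0.57607368 -0.26275622  0.09958508] [ 6.93402343e-01  7.20550241e-01 -2.10244823e-04 -7.04181929e-04] 0.0425176390999117
2299 [[0.5463, -0.2687, 0.1027], [0.5765, -0.2527, 0.1129], [0.6062, -0.2037, 0.1235]]
-10 [-20.6  22.4] 104
0 [-21.1  22.2] 296
10 [-31.9  32.3] 1521
20 [-17.   16.3] 22
30 [-14.7  18.5] 17
40 [-14.6  13.6] 16
50 [-14.7  17.9] 24
60 [-9.2 15.5] 26
70 [-12.9  16.7] 26
80 [-11.9  13.2] 31
90 [-8.  13.5] 11
```

View pics/w7.png

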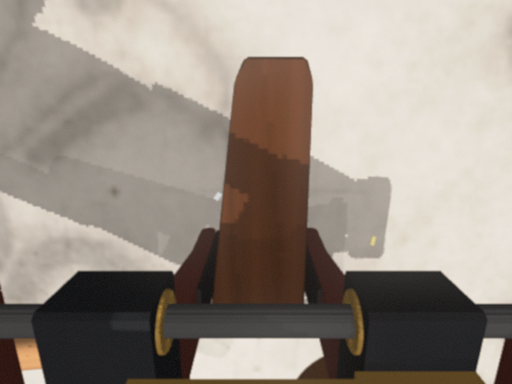

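The wedge is held squarely, tip up at rows 57–300, with the left edge about (237,80)→(218,290) and the right about (311,80)→(306,290). I'll measure it in the tool frame.

```bash
python3 - <<'E'
from h import *
from bench import r
f=np.load("w7.npz");p,K,T=f["p"].astype(int),f["K"],f["T"]
m=(p[:,:,0]-p[:,:,2]>22)&(p[:,:,0]<150)
m=cv2.morphologyEx(m.astype(np.uint8),cv2.MORPH_OPEN,np.ones((3,3)))
n,l,st,_=cv2.connectedComponentsWithStats(m);c=l[130,270];m=l==c;print(st[c])
s=r.observe();tcp=s["eef_pos"];a,b=s["tool_rot"][:2];th=np.arctan2(2*b*b-1,2*a*b);print("closing",np.degrees(th))
L=[];Rr=[]
for v in range(85,215,5):
    u=np.nonzero(m[v])[0]; 
    L.append((u[0],v));Rr.append((u[-1]+1,v))
z=tcp[2]+.0113
Rm=np.array([[np.cos(th),np.sin(th)],[-np.sin(th),np.cos(th)]])
tl=lambda uv:(ray(uv,z,K,T)-tcp[:2])@Rm.T*1000
for nme,e in(("slant",L),("flat",Rr)):
    q=tl(np.array(e));c=np.polyfit(q[:,1],q[:,0],1);print(nme,"x at y=0 %.1f slope deg %.2f res %.2f"%(c[1],np.degrees(np.arctan(c[0])),np.std(q[:,0]-np.polyval(c,q[:,1]))))
v=np.nonzero(m[:,275])[0][0];print("tip row",v,tl((275,v)))
E
```

```text
[  213    57   151   299 22696]
closing 2.189694022152857
slant x at y=0 -20.3 slope deg 7.33 res 0.13
flat x at y=0 19.1 slope deg -0.14 res 0.11
tip row 57 [[ 5.00369796 91.90947073]]
```

Call:
carry_out --series '[{"delta_rot": [0, 0, 1], "travel": [-0.374, 0.97, 0], "fingers": -1}, {"delta_rot": [0, 0, 0.14], "travel": [-0.374, 0.97, 0], "fingers": -1}, {"delta_rot": [0, 0, 0], "travel": [-0.374, 0.97, 0], "fingers": -1}, {"delta_rot": [0, 0, 0], "travel": [-0.374, 0.97, 0], "fingers": -1}, {"delta_rot": [0, 0, 0], "travel": [-0.374, 0.97, 0], "fingers": -1}, {"delta_rot": [0, 0, 0], "travel": [0, 0, -1], "fingers": -1}, {"delta_rot": [0, 0, 0], "travel": [0, 0, -1], "fingers": -1}, {"delta_rot": [0, 0, 0], "travel": [0, 0, 0], "fingers": -1}]'

```text
clock: 16.12
eef_pos: [0.5307, -0.1422, 0.0479]
tool_rot: [0.664, 0.747, -0.0, -0.001]
contact_force: [0.0, -0.5, -0.5]
opening: 0.0424
gripper_force: 29.8
```

```bash
python3 - <<'E'
from h import *
from bench import r
s=r.observe();a,b=s["tool_rot"][:2];print(s["eef_pos"],np.degrees(np.arctan2(2*b*b-1,2*a*b)),tray(s["eef_pos"][None]))
p,d,K,T=snap("w8");P,C=cloud(p,d,K,T);q=tray(P)
for l,b in(("brace",(-40,8,-55,-25,56.5,62)),("backing",(-75,-38,-55,-46,49.5,54.5))):
    t=q[(q[:,0]>b[0])&(q[:,0]<b[1])&(q[:,1]>b[2])&(q[:,1]<b[3])&(q[:,2]>b[4])&(q[:,2]<b[5])]
    print(l,len(t),np.percentile(t,[1,50,99],axis=0).round(1).tolist() if len(t) else "")
E
```

```text
[ 0.53073709 -0.14216596  0.04791943] 6.744205976869473 [[ -37.10552319 -173.11036624   47.91942885]]
brace 0 
backing 0
```

View pics/w8.png

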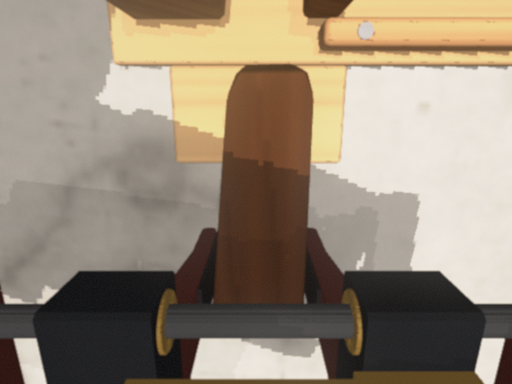

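The wedge hangs over the ledge with its tip at row 65 and flat edge at u≈311. The backing block's corner is at about (228,17) and the brace's at about (303,14), so the channel lies just ahead. Checking x by rays.

```bash
python3 - <<'E'
from h import *
f=np.load("w8.npz");p,d,K,T=f["p"],f["d"],f["K"],f["T"]
for uv in((303,14),(303,5),(228,17),(228,5)): print(uv,tray(np.c_[ray(uv,.010,K,T),[.01]]).round(1))
v,u=np.mgrid[0:22:4,205:320:6]
z=d[0:22:4,205:320:6];print((z*1000).astype(int))
P,C=cloud(p,d,K,T);q=tray(P)
for z0,z1 in((14,30),(30,50),(50,70)):
  t=q[(abs(q[:,1]+60)<8)&(q[:,2]>z0)&(q[:,2]<z1)&(abs(q[:,0]+30)<60)];
  if len(t): 
    x=np.sort(t[:,0]);g=np.argmax(np.diff(x));print(z0,len(t),"gap",x[g],x[g+1],np.median(t[:,1]))
g=p.astype(int);m=(g[:,:,0]-g[:,:,2]>18)&(g[:,:,0]<150)
tcp=np.array([.53074,-.14217]);R=[]
for vv in (110,130,150,170,190):
    uu=np.nonzero(m[vv])[0];uu=uu[(uu>200)&(uu<330)];print(vv,uu[0],uu[-1],tray(np.c_[ray([(uu[0],vv),(uu[-1]+1,vv)],.0592,K,T),[.06,.06]])[:,:2].round(1).tolist())
E
```

```text
(303, 14) [[-15.4 -57.3  10. ]]
(303, 5) [[-15.5 -53.5  10. ]]
(228, 17) [[-51.3 -58.6  10. ]]
(228, 5) [[-51.2 -53.5  10. ]]
[[126 127 130 147 155 154 155 153 155 154 154 155 155 157 154 155 154 136
  129 126]
 [132 130 136 148 155 155 156 155 155 155 156 154 155 155 155 156 155 138
  133 131]
 [136 137 139 150 155 155 156 156 157 156 156 156 155 156 155 155 156 141
  137 137]
 [142 142 144 151 156 157 158 157 157 156 155 157 157 157 155 156 157 146
  141 143]
 [150 149 149   0 157 156 157 158 158 158 156 157 157 157 157 157 156 151
  149 149]
 [158 158 157 156 158 157 158 157 157 157 156 156 158 158 156 157 157 156
  157 157]]
14 2453 gap -52.41744518558533 -16.395185460995485 -60.32768793644931
30 1206 gap -52.947097326183254 -16.277585270437935 -59.86731742946384
110 226 312 [[-48.6, -100.6], [-16.3, -100.6]]
130 225 310 [[-49.2, -107.9], [-16.7, -107.9]]
150 223 310 [[-50.1, -115.4], [-16.4, -115.4]]
170 221 309 [[-51.2, -123.3], [-16.4, -123.2]]
190 220 309 [[-51.8, -131.3], [-16.1, -131.3]]
```

Measured in the same view, the channel spans −52.7 to −16.3 mm and the flat face is at −16.4 mm. I'll shift −0.6 mm in x and slide the wedge in 67 mm.

Call:
carry_out --series '[{"delta_rot": [0, 0, 0], "travel": [-0.107, 0.7, -0.02], "fingers": -1}, {"delta_rot": [0, 0, 0], "travel": [-0.083, 0.7, 0], "fingers": -1}, {"delta_rot": [0, 0, 0], "travel": [-0.083, 0.7, 0], "fingers": -1}, {"delta_rot": [0, 0, 0], "travel": [-0.066, 0.55, 0], "fingers": -1}, {"delta_rot": [0, 0, 0], "travel": [0, 0, 0], "fingers": -1}]'

```text
clock: 16.8
eef_pos: [0.525, -0.0757, 0.051]
tool_rot: [0.664, 0.748, 0.002, 0.003]
contact_force: [1.7, 0.3, 16.4]
opening: 0.041
gripper_force: 30.0
```

```bash
python3 - <<'E'
from h import *
from bench import r
s=r.observe();print(tray(s["eef_pos"][None]),s["contact_force"],s["opening"])
p,d,K,T=snap("w9");P,C=cloud(p,d,K,T);q=tray(P)
for l,b in(("brace",(-40,8,-55,-15,56.5,62)),("brace2",(-20,8,15,50,57.5,62)),("backing",(-75,-48,-55,-46,49.5,54.5)),("wedge top tip",(-50,-8,-60,10,52,59))):
    t=q[(q[:,0]>b[0])&(q[:,0]<b[1])&(q[:,1]>b[2])&(q[:,1]<b[3])&(q[:,2]>b[4])&(q[:,2]<b[5])]
    print(l,len(t),np.percentile(t,[1,50,99],axis=0).round(1).tolist() if len(t) else "")
E
```

```text
[[ -35.01813722 -106.44075955   51.04848642]] [ 1.65754136  0.31743964 16.38815876] 0.04098463337065979
brace 9010 [[-39.5, -54.6, 56.6], [-13.2, -37.0, 58.1], [2.8, -15.7, 59.6]]
brace2 0 
backing 1185 [[-74.8, -54.9, 49.6], [-63.6, -50.4, 51.3], [-52.4, -46.1, 52.8]]
wedge top tip 9358 [[-49.5, -59.5, 52.6], [-28.3, -40.0, 57.9], [-8.3, -5.4, 58.9]]
```

```bash
python3 - <<'E'
from h import *
f=np.load("w9.npz");p,d,K,T=f["p"],f["d"],f["K"],f["T"];P,C=cloud(p,d,K,T);q=tray(P)
for y in range(-95,50,8):
    row=[]
    for x in range(-70,12,6):
        t=q[(abs(q[:,0]-x)<2)&(abs(q[:,1]-y)<3)][:,2]; row.append("%4d"%np.median(t) if len(t)>2 else "   .")
    print(y,"".join(row))
print(p[60:220:20,200:330:10].astype(int).sum(2)//3)
E
```

```text
-95    9  65  79  57  57  57  57  57  57  57  70  65   9   8
-87  129 129 128 121  58  58  58  58  58 129 129 129 129 130
-79  129 129 127 121 121 121 121 121 121 121 129 129 129 129
-71  120 120 121  57  57  57  57  57  57  57 121 121 121 121
-63    .   .   9  57  57  57  57  57  58  57   9   .   .   .
-55   51  51  51  49  57  57  57  57  57  49  58  58  57   .
-47   51  51  51  50  57  57  57  57  57  47  58  58  57   .
-39   52  51  51  50  57  58  57  58  58  43  58  58  57   .
-31   51  51  51  51  57  58  58  58  58  39  58  58  57  54
-23   51  51  51  51   9  10  56  57  33  32  58  58  57  54
-15   51  51  51  51  22   9   9   9   9  27  58  58  57  54
-7   51  51  51  51  35   9   9   9   9  74  87  87  86  54
1   51  51  51  51  45   9   9   9   9  26   .   .   .   .
9    .   .   .   .  24   9   9   9   9  10   .   .   .   .
17    .   .   .   .   .   9   9   9   9   9   .   .   .   .
25    .   .   .   .   .   .   .   .   .   .   .   .   .   .
33    .   .   .   .   .   .   .   .   .   .   .   .   .   .
41    .   .   .   .   .   .   .   .   .   .   .   .   .   .
49    .   .   .   .   .   .   .   .   .   .   .   .   .   .
[[187 191 182  90 197 199 197 198 192 190 120  63 131]
 [184 189 156  88 193 193 194 193 192 185  83  68 138]
 [184 190 120  88  85  90  86  86  91  86  64  66 150]
 [181 189  87  85  82  81  81  80  86  85  75  68 152]
 [182 188  80  84  81  78  81  78  81  83  75  73 150]
 [131 136  81  83  79  78  72  75  83  85  76  90 152]
 [150 148  62  61  58  53  52  55  59  63  60  80 138]
 [148 146  61  58  58  56  53  52  56  62  56 147 148]]
```

```bash
python3 - <<'E'
from h import *
f=np.load("w9.npz");p,d,K,T=f["p"],f["d"],f["K"],f["T"];P,C=cloud(p,d,K,T);q=tray(P)
for y in range(-70,-26,4):
    t=q[(abs(q[:,1]-y)<2)&(q[:,2]>55.5)&(q[:,2]<61)&(q[:,0]>-60)&(q[:,0]<5)];x=np.sort(t[:,0]);i=np.nonzero(np.diff(x)>.9)[0]
    b=q[(abs(q[:,1]-y)<2)&(q[:,2]>49)&(q[:,2]<54)&(q[:,0]>-75)&(q[:,0]<-40)][:,0]
    print(y,"backing max",np.percentile(b,98).round(1) if len(b)>5 else "","top segs",x[0].round(1),[(x[k].round(1),x[k+1].round(1)) for k in i],x[-1].round(1))
t=q[(abs(q[:,0]+34)<10)&(q[:,2]>54)&(q[:,2]<61)&(q[:,1]>-60)&(q[:,1]<0)];c=np.polyfit(t[:,1],t[:,2],1);print("pitch slope",c,"tip y",np.percentile(t[:,1],99.5))
from bench import r;s=r.observe();print(s["contact_force"],s["wrist_torque"],s["tau"].round(1))
E
```

```text
-70 backing max  top segs -51.9 [] -16.3
-66 backing max  top segs -51.9 [] -16.3
-62 backing max  top segs -51.3 [] -17.0
-58 backing max -53.8 top segs -51.1 [(np.float64(-17.1), np.float64(-14.3))] 3.3
-54 backing max -53.0 top segs -50.5 [(np.float64(-17.4), np.float64(-14.2))] 3.7
-50 backing max -52.5 top segs -50.4 [(np.float64(-17.4), np.float64(-14.3))] 3.6
-46 backing max -52.0 top segs -50.3 [(np.float64(-17.5), np.float64(-14.3))] 3.5
-42 backing max -51.4 top segs -49.7 [(np.float64(-17.7), np.float64(-14.2))] 3.7
-38 backing max -51.2 top segs -49.6 [(np.float64(-18.4), np.float64(-14.3))] 3.4
-34 backing max -50.3 top segs -49.4 [(np.float64(-18.5), np.float64(-14.2))] 3.6
-30 backing max -50.0 top segs -48.2 [(np.float64(-19.0), np.float64(-14.3))] 3.9
pitch slope [2.29188693e-03 5.80654086e+01] tip y -24.816003992565786
[ 1.16368468  0.90894144 15.64741127] [-0.06673016 -0.05408657  0.00315868] [ -0.5 -43.1 -10.7   0.    0.2   0. ]
```

Only the tip side binds: the wedge has yawed about 3.6° in the grip. It stands flat on the board in the channel, 36 mm in. I'll release it there, lift off, and locate the mallet.

Call:
carry_out --series '[{"delta_rot": [0, 0, 0], "travel": [0, 0, 0.1], "fingers": 0.3}, {"delta_rot": [0, 0, 0], "travel": [0, 0, 0], "fingers": 0.6}, {"delta_rot": [0, 0, 0], "travel": [0, 0, 0], "fingers": 0.8}, {"delta_rot": [0, 0, 0], "travel": [0, 0, 1], "fingers": 0.8}, {"delta_rot": [0, 0, 0], "travel": [0, 0, 1], "fingers": 1}, {"delta_rot": [0, 0, 0], "travel": [0, -0.8, 1], "fingers": 1}, {"delta_rot": [0, 0, 0], "travel": [0, -1, 0.5], "fingers": 1}, {"delta_rot": [0, 0, 0], "travel": [0, -1, 0], "fingers": 1}, {"delta_rot": [0, 0, 0], "travel": [0, 0, 0], "fingers": 1}]'

```text
clock: 17.98
eef_pos: [0.5223, -0.1477, 0.1381]
tool_rot: [0.665, 0.747, -0.0, -0.0]
contact_force: [-0.3, 0.5, -0.6]
opening: 0.0875
gripper_force: 0.0
```

```bash
cat >> h.py <<'E'
def wedge(tag):
    p,d,K,T=snap(tag);P,C=cloud(p,d,K,T);q=tray(P);C=C.astype(int)
    def st(b,l):
        t=q[(q[:,0]>b[0])&(q[:,0]<b[1])&(q[:,1]>b[2])&(q[:,1]<b[3])&(q[:,2]>b[4])&(q[:,2]<b[5])]
        print(l,len(t),np.percentile(t,[1,99],axis=0).round(1).tolist() if len(t)>5 else "")
    st((-62,-10,-170,-62,54,61),"wedge top outside"); st((-12,8,-55,-20,57,61),"brace top")
    for y in range(-140,-62,10):
        t=q[(abs(q[:,1]-y)<3)&(q[:,2]>54)&(q[:,2]<61)&(q[:,0]>-70)&(q[:,0]<0)][:,0]
        if len(t)>8: print(" ",y,np.percentile(t,[1,99]).round(1))
    st((100,127,35,52,54.5,59.3),"plate")
E
python3 - <<'E'
from h import *
from bench import r
print(r.observe()["eef_pos"],r.observe()["contact_force"])
wedge("w10")
f=np.load("w6.npz");P,C=cloud(f["p"],f["d"],f["K"],f["T"])
k=box(P,.435,.53,-.45,-.3,.041,.06);Q=P[k];print("head",cv2.minAreaRect((Q[:,:2]*1000).astype(np.float32)),np.percentile(Q[:,2],[5,50,95]).round(4))
k=box(P,.3,.438,-.45,-.3,.028,.04);Q=P[k];print("handle",len(Q))
if len(Q)>20:
  for x in np.arange(.36,.44,.01):
    t=Q[abs(Q[:,0]-x)<.004];
    if len(t)>5: print(x.round(3),np.percentile(t[:,1],[1,99]).round(4))
E
```

```text
[ 0.52227157 -0.14767572  0.13806395] [-0.30514017  0.52320117 -0.59472378]
wedge top outside 8295 [[-55.2, -143.8, 55.6], [-14.5, -62.9, 58.9]]
brace top 457 [[-11.9, -54.9, 57.0], [2.5, -44.9, 59.9]]
  -140 [-56.7 -13. ]
  -130 [-55.9 -13.3]
  -120 [-55.7 -13.7]
  -110 [-54.9 -14.9]
  -100 [-54.1 -15.2]
  -90 [-53.3 -15.5]
  -80 [-52.6 -16.4]
  -70 [-51.9 -17. ]
plate 0 
head ((473.4316101074219, -371.2555236816406), (46.1513786315918, 90.13314056396484), 8.558765411376953) [0.0433 0.0453 0.0466]
handle 1570
0.37 [-0.3969 -0.3749]
0.38 [-0.3955 -0.3735]
0.39 [-0.394  -0.3719]
0.4 [-0.3922 -0.3703]
0.41 [-0.3906 -0.3688]
0.42 [-0.3894 -0.3674]
0.43 [-0.3878 -0.3661]
0.44 [-0.3866 -0.3651]
```

Mallet head is at (.4734,−.3713), 46 x 90 mm, yaw 8.56°, so the grip point is (.429,−.378). Turning and moving there.

Call:
carry_out --grip_force 60 --series '[{"delta_rot": [0, 0, -1], "travel": [-0.34, -0.837, 0], "fingers": 1}, {"delta_rot": [0, 0, -1], "travel": [-0.34, -0.837, 0], "fingers": 1}, {"delta_rot": [0, 0, -1], "travel": [-0.34, -0.837, 0], "fingers": 1}, {"delta_rot": [0, 0, -1], "travel": [-0.34, -0.837, 0], "fingers": 1}, {"delta_rot": [0, 0, -1], "travel": [-0.34, -0.837, 0], "fingers": 1}, {"delta_rot": [0, 0, -1], "travel": [-0.34, -0.837, 0], "fingers": 1}, {"delta_rot": [0, 0, -1], "travel": [-0.34, -0.837, 0], "fingers": 1}, {"delta_rot": [0, 0, -1], "travel": [-0.34, -0.837, 0], "fingers": 1}, {"delta_rot": [0, 0, -1], "travel": [-0.34, -0.837, 0], "fingers": 1}, {"delta_rot": [0, 0, -1], "travel": [-0.34, -0.837, 0], "fingers": 1}]'

```text
clock: 19.27
eef_pos: [0.4373, -0.3552, 0.1376]
tool_rot: [0.88, 0.474, -0.0, -0.001]
contact_force: [0.1, 0.6, 0.3]
opening: 0.0879
gripper_force: 0.0
```

Call:
carry_out --series '[{"delta_rot": [0, 0, -1], "travel": [-0.34, -0.837, 0], "fingers": 1}, {"delta_rot": [0, 0, -1], "travel": [0, 0, 0], "fingers": 1}, {"delta_rot": [0, 0, -1], "travel": [0, 0, 0], "fingers": 1}, {"delta_rot": [0, 0, -1], "travel": [0, 0, 0], "fingers": 1}, {"delta_rot": [0, 0, -1], "travel": [0, 0, 0], "fingers": 1}, {"delta_rot": [0, 0, -1], "travel": [0, 0, 0], "fingers": 1}, {"delta_rot": [0, 0, -1], "travel": [0, 0, 0], "fingers": 1}, {"delta_rot": [0, 0, -1], "travel": [0, 0, 0], "fingers": 1}, {"delta_rot": [0, 0, -1], "travel": [0, 0, -0.5], "fingers": 1}, {"delta_rot": [0, 0, -1], "travel": [0, 0, -1], "fingers": 1}]'

```text
clock: 20.52
eef_pos: [0.4298, -0.3761, 0.1007]
tool_rot: [0.989, 0.145, 0.0, 0.0]
contact_force: [-0.3, 0.2, -0.2]
opening: 0.0875
gripper_force: 0.0
```

Call:
carry_out --series '[{"delta_rot": [0, 0, -1], "travel": [-0.04, -0.05, -1], "fingers": 1}, {"delta_rot": [0, 0, -1], "travel": [0, 0, -1], "fingers": 1}, {"delta_rot": [0, 0, 0], "travel": [0, 0, -0.82], "fingers": 1}, {"delta_rot": [0, 0, 0], "travel": [0, 0, 0], "fingers": -1}, {"delta_rot": [0, 0, 0], "travel": [0, 0, 0], "fingers": -1}, {"delta_rot": [0, 0, 0], "travel": [0, 0, 0], "fingers": -1}, {"delta_rot": [0, 0, 0], "travel": [0, 0, 0], "fingers": -1}, {"delta_rot": [0, 0, 0], "travel": [0, 0, 0], "fingers": -1}]'

```text
clock: 21.52
eef_pos: [0.4282, -0.3782, 0.0307]
tool_rot: [0.997, 0.076, 0.0, 0.0]
contact_force: [0.3, 0.2, 0.4]
opening: 0.0413
gripper_force: 0.0
```

Call:
carry_out --series '[{"delta_rot": [0, 0, 0], "travel": [0, 0, 1], "fingers": -1}, {"delta_rot": [0, 0, 0], "travel": [0, 0, 1], "fingers": -1}, {"delta_rot": [0, 0, 0], "travel": [0, 0, 0], "fingers": -1}]'

```text
clock: 21.9
eef_pos: [0.429, -0.379, 0.0819]
tool_rot: [0.997, 0.076, 0.001, 0.001]
contact_force: [-0.4, -0.7, 0.1]
opening: 0.0114
gripper_force: 0.0
```

```bash
python3 - <<'E'
from h import *
from bench import r
s=r.observe();a,b=s["tool_rot"][:2];t=s["eef_pos"];print(t,np.degrees(np.arctan2(2*b*b-1,2*a*b)),s["opening"])
p,d,K,T=snap("w11");P,C=cloud(p,d,K,T);print("cam",-T[:3,:3].T@T[:3,3])
k=box(P,t[0]+.0,t[0]+.09,t[1]-.06,t[1]+.08,t[2]+.005,t[2]+.035)&(C.max(1)<110);Q=P[k]
print(len(Q),np.percentile(Q,[1,50,99],axis=0).round(4).tolist())
if len(Q)>20: print(cv2.minAreaRect((Q[:,:2]*1000).astype(np.float32)));A=np.c_[Q[:,:2]-t[:2],np.ones(len(Q))];print("plane",np.linalg.lstsq(A,Q[:,2]-t[2],rcond=None)[0])
E
```

```text
[ 0.42897451 -0.37900067  0.08191199] -81.2829874602442 0.011377195384110148
cam [ 0.50437941 -0.36708277  0.21840394]
1553 [[0.4307, -0.393, 0.0872], [0.4395, -0.383, 0.1], [0.4432, -0.3614, 0.1157]]
((434.923095703125, -378.11053466796875), (13.429777145385742, 34.22674560546875), 9.04106616973877)
plane [-0.99543588 -0.14545635  0.02997391]
```

The fingers hadn't finished closing when I lifted. I'll check the mallet hasn't moved, then regrip.

```bash
python3 - <<'E'
from h import *
f=np.load("w11.npz");P,C=cloud(f["p"],f["d"],f["K"],f["T"])
k=box(P,.435,.53,-.45,-.3,.041,.05);Q=P[k];print("head",len(Q),cv2.minAreaRect((Q[:,:2]*1000).astype(np.float32)))
print(np.percentile(Q,[1,99],axis=0).round(4).tolist())
E
```

```text
head 13565 ((472.2562561035156, -370.57733154296875), (46.21866989135742, 90.14598846435547), 8.674050331115723)
[[0.4479, -0.4141, 0.0423], [0.4985, -0.3266, 0.0467]]
```

Call:
carry_out --series '[{"delta_rot": [0, 0, 0], "travel": [0, 0, 0], "fingers": 0.3}, {"delta_rot": [0, 0, 0], "travel": [0, 0, 0], "fingers": 0.3}, {"delta_rot": [0, 0, 0], "travel": [0, 0, 0], "fingers": 0.3}, {"delta_rot": [0, 0, 0], "travel": [0, 0, 0], "fingers": 0.3}]'

```text
clock: 22.45
eef_pos: [0.4279, -0.3779, 0.0798]
tool_rot: [0.997, 0.076, -0.0, -0.0]
contact_force: [-0.5, 0.2, -0.5]
opening: 0.0439
gripper_force: 0.0
```

Call:
carry_out --grip_force 60 --series '[{"delta_rot": [0, 0, 0], "travel": [0, 0, -1], "fingers": 0.3}, {"delta_rot": [0, 0, 0], "travel": [0, 0, -1], "fingers": 0.3}, {"delta_rot": [0, 0, 0], "travel": [0, 0, 0], "fingers": -1}, {"delta_rot": [0, 0, 0], "travel": [0, 0, 0], "fingers": -1}, {"delta_rot": [0, 0, 0], "travel": [0, 0, 0], "fingers": -1}, {"delta_rot": [0, 0, 0], "travel": [0, 0, 0], "fingers": -1}, {"delta_rot": [0, 0, 0], "travel": [0, 0, 0], "fingers": -1}, {"delta_rot": [0, 0, 0], "travel": [0, 0, 0], "fingers": -1}]'

```text
clock: 23.45
eef_pos: [0.4283, -0.3782, 0.031]
tool_rot: [0.997, 0.076, 0.0, 0.0]
contact_force: [-0.5, 0.7, 6.2]
opening: 0.0239
gripper_force: 60.0
```

Call:
carry_out --series '[{"delta_rot": [0, 0, 0], "travel": [0, 0, 1], "fingers": -1}, {"delta_rot": [0, 0, -0.47], "travel": [0, 0, 1], "fingers": -1}, {"delta_rot": [0, 0, 0], "travel": [0.317, 0.96, 0], "fingers": -1}, {"delta_rot": [0, 0, 0], "travel": [0.317, 0.96, 0], "fingers": -1}, {"delta_rot": [0, 0, 0], "travel": [0.317, 0.96, 0], "fingers": -1}, {"delta_rot": [0, 0, 0], "travel": [0.317, 0.96, 0], "fingers": -1}, {"delta_rot": [0, 0, 0], "travel": [0.317, 0.96, 0], "fingers": -1}, {"delta_rot": [0, 0, 0], "travel": [0.317, 0.96, 0], "fingers": -1}, {"delta_rot": [0, 0, 0], "travel": [0.317, 0.96, -0.7], "fingers": -1}, {"delta_rot": [0, 0, 0], "travel": [0.317, 0.96, -0.7], "fingers": -1}]'

```text
clock: 24.7
eef_pos: [0.4916, -0.1853, 0.0449]
tool_rot: [0.998, 0.06, 0.0, 0.0]
contact_force: [0.3, -0.1, -2.8]
opening: 0.0239
gripper_force: 60.0
```

```bash
cat >> h.py <<'E'
def strike(tag):
    from bench import r
    s=r.observe();a,b=s["tool_rot"][:2];t=s["eef_pos"];tt=tray(t[None])[0]
    print("tcp tray",tt.round(1),"ang %.2f"%np.degrees(np.arctan2(2*b*b-1,2*a*b)),"F",s["contact_force"].round(1),"open %.4f"%s["opening"],"t %.2f"%s["clock"])
    p,d,K,T=snap(tag);P,C=cloud(p,d,K,T);q=tray(P);C=C.astype(int);red=C[:,0]-C[:,2]
    def st(b,l,f=None):
        k=(q[:,0]>b[0])&(q[:,0]<b[1])&(q[:,1]>b[2])&(q[:,1]<b[3])&(q[:,2]>b[4])&(q[:,2]<b[5])
        if f is not None:k&=f
        t=q[k]; print(" ",l,len(t),np.percentile(t,[2,98],axis=0).round(1).tolist() if len(t)>5 else "")
        return t
    h=st((tt[0]+15,tt[0]+90,tt[1]-60,tt[1]+60,50,80),"head top",(red<15)&(C.max(1)<120))
    if len(h)>20: print("   head rect",cv2.minAreaRect(h[:,:2].astype(np.float32)))
    w=st((-64,-8,-175,-62,54,61),"wedge top",(red>15))
    for y in range(-140,-62,15):
        e=w[abs(w[:,1]-y)<3][:,0]
        if len(e)>8: print("    ",y,np.percentile(e,[1,99]).round(1))
    st((-30,15,-58,-20,56.8,61),"brace top");st((-30,30,-20,20,84,92),"knob");st((95,127,32,54,54.5,59.3),"plate",red<5)
E
python3 -c "
from h import *
strike('w12')"
```

```text
tcp tray [ -81.  -211.3   44.9] ang -83.16 F [ 0.3 -0.1 -2.8] open 0.0239 t 24.70
  head top 24048 [[-56.3, -253.1, 55.9], [-13.6, -168.8, 60.2]]
   head rect ((-35.635528564453125, -210.9109649658203), (45.540584564208984, 90.38232421875), 0.712716281414032)
  wedge top 9735 [[-54.9, -144.6, 55.1], [-13.7, -109.6, 58.5]]
     -140 [-56.3 -12.8]
     -125 [-55.3 -13.4]
     -110 [-54.7 -24.8]
  brace top 0 
  knob 0 
  plate 0
```

The head is at (−35.6, −210.9) square to the tray, with its face at −166 and the butt at −145. First three taps.

Call:
carry_out --series '[{"delta_rot": [0, 0, 0], "travel": [-0.094, 0.8, 0], "fingers": -1}, {"delta_rot": [0, 0, 0], "travel": [-0.047, 0.4, 0], "fingers": -1}, {"delta_rot": [0, 0, 0], "travel": [0.094, -0.8, 0], "fingers": -1}, {"delta_rot": [0, 0, 0], "travel": [-0.094, 0.8, 0], "fingers": -1}, {"delta_rot": [0, 0, 0], "travel": [-0.042, 0.36, 0], "fingers": -1}, {"delta_rot": [0, 0, 0], "travel": [0.094, -0.8, 0], "fingers": -1}, {"delta_rot": [0, 0, 0], "travel": [-0.094, 0.8, 0], "fingers": -1}, {"delta_rot": [0, 0, 0], "travel": [-0.042, 0.36, 0], "fingers": -1}, {"delta_rot": [0, 0, 0], "travel": [0.094, -0.8, 0], "fingers": -1}, {"delta_rot": [0, 0, 0], "travel": [0, 0, 0], "fingers": -1}]'

```text
clock: 26.0
eef_pos: [0.4888, -0.1594, 0.0453]
tool_rot: [0.998, 0.059, 0.001, 0.0]
contact_force: [0.7, -0.6, -3.9]
opening: 0.0239
gripper_force: 60.0
```

```bash
python3 -c "
from h import *
strike('w13')"
```

```text
tcp tray [ -80.8 -185.3   45.3] ang -83.21 F [ 0.7 -0.6 -3.9] open 0.0239 t 26.00
  head top 22893 [[-56.1, -227.3, 56.5], [-13.2, -144.8, 60.7]]
   head rect ((-35.43291473388672, -185.81185913085938), (45.689056396484375, 88.7513656616211), 0.5329872369766235)
  wedge top 10210 [[-56.5, -146.4, 55.1], [-14.7, -83.3, 59.6]]
     -140 [-57.3 -13.7]
     -110 [-57.8 -14.4]
     -95 [-56.2 -14.7]
     -80 [-55.1 -38.3]
  brace top 0 
  knob 0 
  plate 0
```

```bash
cat >> h.py <<'E'
def gap(tag):
    f=np.load(tag+".npz");P,C=cloud(f["p"],f["d"],f["K"],f["T"]);q=tray(P);k=(q[:,0]>-46)&(q[:,0]<-26)
    ys=np.arange(-190,-62,1.5);z=[np.median(q[k&(abs(q[:,1]-y)<1)][:,2]) if (k&(abs(q[:,1]-y)<1)).sum()>4 else -1 for y in ys]
    z=np.array(z);lo=ys[(z<48)&(z>=0)];print("gap(face..butt)",lo[[0,-1]] if len(lo) else "none")
E
python3 -c "
from h import *
gap('w12');gap('w13')"
```

```text
gap(face..butt) [-145.  -143.5]
gap(face..butt) [-122.5 -116.5]
```

Butt now at about −117. Three more taps.

Call:
carry_out --series '[{"delta_rot": [0, 0, 0], "travel": [-0.094, 0.8, 0], "fingers": -1}, {"delta_rot": [0, 0, 0], "travel": [-0.04, 0.34, 0], "fingers": -1}, {"delta_rot": [0, 0, 0], "travel": [0.094, -0.8, 0], "fingers": -1}, {"delta_rot": [0, 0, 0], "travel": [-0.094, 0.8, 0], "fingers": -1}, {"delta_rot": [0, 0, 0], "travel": [-0.038, 0.32, 0], "fingers": -1}, {"delta_rot": [0, 0, 0], "travel": [0.094, -0.8, 0], "fingers": -1}, {"delta_rot": [0, 0, 0], "travel": [-0.094, 0.8, 0], "fingers": -1}, {"delta_rot": [0, 0, 0], "travel": [-0.038, 0.32, 0], "fingers": -1}, {"delta_rot": [0, 0, 0], "travel": [0.094, -0.8, 0], "fingers": -1}, {"delta_rot": [0, 0, 0], "travel": [0, 0, 0], "fingers": -1}]'

```text
clock: 27.3
eef_pos: [0.4853, -0.1349, 0.0451]
tool_rot: [0.998, 0.059, -0.0, -0.0]
contact_force: [0.2, -0.1, -2.7]
opening: 0.0236
gripper_force: 60.0
```

```bash
python3 -c "
from h import *
strike('w14');gap('w14')"
```

```text
tcp tray [ -81.4 -160.6   45.1] ang -83.22 F [ 0.2 -0.1 -2.7] open 0.0236 t 27.30
  head top 22589 [[-56.5, -202.6, 56.5], [-13.9, -119.8, 60.5]]
   head rect ((-35.884056091308594, -161.02145385742188), (45.24364471435547, 88.52539825439453), 0.2401888370513916)
  wedge top 10494 [[-57.3, -130.1, 55.1], [-13.1, -63.1, 59.3]]
     -140 [-58.3 -13.4]
     -125 [-58.3 -13.8]
     -95 [-56.2 -13. ]
     -80 [-55.  -12.7]
     -65 [-53.1 -12.7]
  brace top 0 
  knob 0 
  plate 0 
gap(face..butt) [-98.5 -94. ]
```

Butt about −94, and the brace is being driven. Three smaller taps.

Call:
carry_out --series '[{"delta_rot": [0, 0, 0], "travel": [-0.094, 0.8, 0], "fingers": -1}, {"delta_rot": [0, 0, 0], "travel": [-0.03, 0.26, 0], "fingers": -1}, {"delta_rot": [0, 0, 0], "travel": [0.094, -0.8, 0], "fingers": -1}, {"delta_rot": [0, 0, 0], "travel": [-0.094, 0.8, 0], "fingers": -1}, {"delta_rot": [0, 0, 0], "travel": [-0.028, 0.24, 0], "fingers": -1}, {"delta_rot": [0, 0, 0], "travel": [0.094, -0.8, 0], "fingers": -1}, {"delta_rot": [0, 0, 0], "travel": [-0.094, 0.8, 0], "fingers": -1}, {"delta_rot": [0, 0, 0], "travel": [-0.024, 0.2, 0], "fingers": -1}, {"delta_rot": [0, 0, 0], "travel": [0.094, -0.8, 0], "fingers": -1}, {"delta_rot": [0, 0, 0], "travel": [0, 0, 0], "fingers": -1}]'

```text
clock: 28.6
eef_pos: [0.483, -0.1159, 0.0452]
tool_rot: [0.998, 0.06, -0.0, -0.0]
contact_force: [-0.3, -0.4, -4.1]
opening: 0.0235
gripper_force: 60.0
```

```bash
python3 -c "
from h import *
strike('w15');gap('w15')"
```

```text
tcp tray [ -81.4 -141.4   45.2] ang -83.16 F [-0.3 -0.4 -4.1] open 0.0235 t 28.60
  head top 22288 [[-56.5, -183.4, 56.7], [-14.1, -100.3, 60.5]]
   head rect ((-35.83142852783203, -141.89743041992188), (45.191890716552734, 88.9523696899414), 0.19273319840431213)
  wedge top 6170 [[-58.0, -129.8, 54.7], [-11.0, -62.4, 59.6]]
     -140 [-58.6 -57.4]
     -125 [-58.4 -13.6]
     -110 [-58.6 -13.7]
     -95 [-57.  -14.7]
     -80 [-51.3 -12.1]
     -65 [-53.2 -10.1]
  brace top 3120 [[-29.4, -57.8, 56.9], [6.3, -43.6, 59.3]]
  knob 0 
  plate 0 
gap(face..butt) [-79. -76.]
```

Butt is at about −78 and the flat face at −10 (brace about 27). Another tap, reading position and force at contact.

Call:
carry_out --series '[{"delta_rot": [0, 0, 0], "travel": [-0.094, 0.8, 0], "fingers": -1}, {"delta_rot": [0, 0, 0], "travel": [-0.02, 0.16, 0], "fingers": -1}]'

```text
clock: 28.9
eef_pos: [0.4791, -0.0939, 0.0451]
tool_rot: [0.998, 0.06, -0.001, 0.002]
contact_force: [-11.4, -46.5, -2.6]
opening: 0.0238
gripper_force: 61.1
```

Call:
carry_out --series '[{"delta_rot": [0, 0, 0], "travel": [0.094, -0.8, 0], "fingers": -1}, {"delta_rot": [0, 0, 0], "travel": [0, 0, 0], "fingers": -1}, {"delta_rot": [0, 0, 0], "travel": [-0.094, 0.8, 0], "fingers": -1}, {"delta_rot": [0, 0, 0], "travel": [-0.02, 0.16, 0], "fingers": -1}]'

```text
clock: 29.4
eef_pos: [0.4769, -0.0906, 0.045]
tool_rot: [0.998, 0.06, -0.003, 0.002]
contact_force: [-16.8, -58.1, 1.6]
opening: 0.0245
gripper_force: 63.0
```

Call:
carry_out --series '[{"delta_rot": [0, 0, 0], "travel": [0.118, -1, 0], "fingers": -1}, {"delta_rot": [0, 0, 0], "travel": [0.06, -0.5, 0], "fingers": -1}, {"delta_rot": [0, 0, 0], "travel": [0, 0, 0], "fingers": -1}]'

```text
clock: 29.78
eef_pos: [0.4842, -0.1254, 0.0451]
tool_rot: [0.998, 0.059, -0.0, -0.0]
contact_force: [-0.0, 0.1, -3.8]
opening: 0.024
gripper_force: 59.2
```

```bash
python3 -c "
from h import *
strike('w16');gap('w16')
print(tray(np.array([[.4803,-.0931,0]])))"
```

```text
tcp tray [ -81.4 -151.    45.1] ang -83.21 F [-0.   0.1 -3.8] open 0.0240 t 29.77
  head top 21116 [[-56.1, -194.4, 56.7], [-13.6, -116.7, 60.7]]
   head rect ((-34.95986557006836, -153.19000244140625), (88.07465362548828, 45.80323028564453), 87.7079849243164)
  wedge top 6679 [[-56.5, -129.4, 54.7], [-11.0, -62.5, 60.2]]
     -140 [-57.5 -19.1]
     -125 [-57. -12.]
     -110 [-56.2 -12.2]
     -65 [-53.  -10.2]
  brace top 603 [[-29.6, -57.9, 56.8], [-1.4, -51.9, 58.6]]
  knob 0 
  plate 0 
gap(face..butt) [-91.  -74.5]
[[ -81.4449941  -118.47173898    0.        ]]
```

The wedge stops dead (58 N, no further travel), so it's home. I'll put the mallet back where it lay.

Call:
carry_out --series '[{"delta_rot": [0, 0, 0], "travel": [-0.1, -1, 0.6], "fingers": -1}, {"delta_rot": [0, 0, 0], "travel": [-0.238, -1, 0.6], "fingers": -1}, {"delta_rot": [0, 0, 0], "travel": [-0.238, -1, 0], "fingers": -1}, {"delta_rot": [0, 0, 0], "travel": [-0.238, -1, 0], "fingers": -1}, {"delta_rot": [0, 0, 0], "travel": [-0.238, -1, 0], "fingers": -1}, {"delta_rot": [0, 0, 0], "travel": [-0.238, -1, 0], "fingers": -1}, {"delta_rot": [0, 0, 0], "travel": [-0.238, -1, 0], "fingers": -1}, {"delta_rot": [0, 0, 0], "travel": [-0.238, -1, 0], "fingers": -1}, {"delta_rot": [0, 0, 0], "travel": [-0.238, -1, -0.5], "fingers": -1}, {"delta_rot": [0, 0, 0], "travel": [-0.238, -1, -0.5], "fingers": -1}]'

```text
clock: 31.08
eef_pos: [0.4283, -0.375, 0.0498]
tool_rot: [0.998, 0.06, -0.0, -0.0]
contact_force: [-0.1, -0.6, -3.3]
opening: 0.0239
gripper_force: 59.2
```

Call:
carry_out --series '[{"delta_rot": [0, 0, 0], "travel": [0, 0, -0.4], "fingers": -1}, {"delta_rot": [0, 0, 0], "travel": [0, 0, -0.24], "fingers": -1}, {"delta_rot": [0, 0, 0], "travel": [0, 0, -0.1], "fingers": -1}, {"delta_rot": [0, 0, 0], "travel": [0, 0, 0], "fingers": -1}]'

```text
clock: 31.58
eef_pos: [0.4285, -0.3747, 0.0317]
tool_rot: [0.998, 0.06, -0.0, -0.0]
contact_force: [-0.3, 0.2, -3.3]
opening: 0.0237
gripper_force: 59.2
```

Call:
carry_out --series '[{"delta_rot": [0, 0, 0], "travel": [0, 0, -0.04], "fingers": -1}, {"delta_rot": [0, 0, 0], "travel": [0, 0, -0.03], "fingers": -1}, {"delta_rot": [0, 0, 0], "travel": [0, 0, 0], "fingers": -1}]'

```text
clock: 31.95
eef_pos: [0.4285, -0.3754, 0.0309]
tool_rot: [0.998, 0.06, 0.0, 0.0]
contact_force: [-1.1, 4.1, 5.6]
opening: 0.0237
gripper_force: 59.2
```

Call:
carry_out --series '[{"delta_rot": [0, 0, 0], "travel": [0, 0, 0], "fingers": 0}, {"delta_rot": [0, 0, 0], "travel": [0, 0, 0], "fingers": 0.2}, {"delta_rot": [0, 0, 0], "travel": [0, 0, 0], "fingers": 0.4}, {"delta_rot": [0, 0, 0], "travel": [0, 0, 0.5], "fingers": 0.4}, {"delta_rot": [0, 0, 0], "travel": [0, 0, 1], "fingers": 0.4}, {"delta_rot": [0, 0, 0], "travel": [0, 0, 1], "fingers": 0.4}, {"delta_rot": [0, 0, 0], "travel": [0, 0, 1], "fingers": 0.4}, {"delta_rot": [0, 0, 0], "travel": [0, 0, 1], "fingers": 0.4}, {"delta_rot": [0, 0, 0], "travel": [0, 0, 1], "fingers": 0.4}]'

```text
clock: 33.08
eef_pos: [0.4283, -0.3755, 0.1691]
tool_rot: [0.998, 0.06, 0.0, 0.0]
contact_force: [0.2, -0.3, -0.3]
opening: 0.0615
gripper_force: 0.0
```

Call:
carry_out --series '[{"delta_rot": [0, 0, 0], "travel": [0.5, 1, 0.5], "fingers": 0.4}, {"delta_rot": [0, 0, 0], "travel": [0.5, 1, 0.5], "fingers": 0.4}, {"delta_rot": [0, 0, 0], "travel": [0.5, 1, 0.5], "fingers": 0.4}, {"delta_rot": [0, 0, 0], "travel": [0.5, 1, 0.5], "fingers": 0.4}, {"delta_rot": [0, 0, 0], "travel": [0.5, 1, 0.5], "fingers": 0.4}, {"delta_rot": [0, 0, 0], "travel": [0.5, 1, 0], "fingers": 0.4}, {"delta_rot": [0, 0, 0], "travel": [0.5, 1, 0], "fingers": 0.4}, {"delta_rot": [0, 0, 0], "travel": [0.5, 1, 0], "fingers": 0.4}, {"delta_rot": [0, 0, 0], "travel": [0.5, 1, 0], "fingers": 0.4}, {"delta_rot": [0, 0, 0], "travel": [0, 0, 0], "fingers": 0.4}]'

```text
clock: 34.33
eef_pos: [0.5412, -0.1493, 0.2306]
tool_rot: [0.998, 0.061, 0.0, 0.0]
contact_force: [-0.0, -1.1, -0.5]
opening: 0.0611
gripper_force: 0.0
```

```bash
cat > chk.py <<'E'
from h import *
import sys
from bench import r
print(r.observe()["eef_pos"])
p,d,K,T=snap(sys.argv[1]);P,C=cloud(p,d,K,T);q=tray(P);C=C.astype(int)
def st(l,b,f=None):
    k=(q[:,0]>b[0])&(q[:,0]<b[1])&(q[:,1]>b[2])&(q[:,1]<b[3])&(q[:,2]>b[4])&(q[:,2]<b[5])
    if f is not None:k&=f
    t=q[k];print(l,len(t),np.percentile(t,[1,50,99],axis=0).round(1).tolist() if len(t)>5 else "")
st("block top",(122,160,-50,50,60,66));st("plate blue",(100,135,-54,54,54,60),(C[:,2]>C[:,0]+12));st("carton",(0,118,-25,25,52,57.2));st("carton +-30 y",(20,100,-40,40,52,57.2))
st("brace",(-20,15,25,55,57,61.5));st("knob",(-30,25,-25,25,84,95));st("backing",(-70,-38,-58,-50,49.5,54));st("wedge",(-60,-12,-140,-62,54,61))
for n in("scene",):
    m=r.camera_model(n);p,d=r.capture(n);P,C=cloud(p,d,m["mtx"],m["world_to_cam"])
    blob(P,C,lambda P,C:box(P,.42,.56,-.46,-.3,.035,.07),"head top"); blob(P,C,lambda P,C:box(P,.25,.43,-.46,-.3,.02,.07),"handle")
E
python3 chk.py w17
```

```text
[ 0.54124283 -0.14930717  0.23064846]
block top 149 [[127.7, -49.0, 60.0], [128.7, -10.1, 60.7], [129.4, 33.2, 62.1]]
plate blue 1117 [[119.9, -53.0, 54.3], [123.6, -6.9, 56.0], [127.7, 38.7, 57.9]]
carton 7076 [[8.0, -24.5, 52.7], [66.5, -0.4, 54.5], [116.7, 24.5, 56.5]]
carton +-30 y 6186 [[20.9, -30.3, 52.6], [62.2, -1.2, 54.6], [99.5, 29.0, 56.4]]
brace 553 [[-19.7, 25.8, 57.0], [-2.2, 39.9, 58.0], [7.2, 54.6, 59.7]]
knob 624 [[-12.7, -11.8, 84.1], [-0.2, -1.8, 87.5], [11.0, 10.2, 89.6]]
backing 111 [[-69.6, -57.9, 49.9], [-62.3, -54.0, 51.4], [-54.9, -50.1, 53.0]]
wedge 588 [[-54.2, -74.8, 54.5], [-32.3, -68.8, 57.2], [-12.4, -62.2, 58.9]]
head top 447 mean [ 0.465 -0.373  0.043] z [0.035 0.044 0.047] rect [array([ 457.939, -372.644]), array([77.502, 89.619]), np.float64(6.141)]
handle 521 mean [ 0.332 -0.386  0.033] z [0.022 0.034 0.039] rect [array([ 342.534, -383.24 ]), array([176.116,  25.348]), np.float64(5.569)]
```

The plate (119.9–127.7) sits against the block face at 127.7, and the brace front is at about 8 mm (value about 27). The wedge butt is at about −76, and the mallet lies flat at its old place. Handing in.

```bash
python3 -c "
from bench import r
print(r.close_job())"
```

```text
the job is handed in; nothing more can be done
None
```

The job is handed in at about 34 s: the carton is blocked in the tray, the wedge was tapped home with the mallet (butt about −76 mm, end plate measured back against its block), the mallet lies flat where it was first found, and the tape roll and label gun were never touched; the last two taps peaked near 60 N at the wrist.

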